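Refit the turntable gear in mesh and hold it home

TASK

Refit the big yellow gear of the drying turntable: lift it straight up off its post on the gear board, slide it hub up down the bare axle of the drive, turned so that its teeth drop between those of the brass pinion rather than being forced onto them, and press it right down against its spring until it is fully home with the two gears' top faces level. Finish while still gripping the gear's hub and holding it pressed down, so that I can snap the retaining clip into the groove of the axle. Leave the other gears and everything else on the table where they are.

Things in the scene. Friction and masses are not known exactly. Their poses are not given: they have to be found in the camera images.
- gear_mid (a point): Yellow gear to fit, the largest on the board (0.10-0.20 kg): 14 teeth, 94 mm over tips, pitch radius 42, 12 mm thick; hexagonal hub 32 mm across flats, total height 44; 14.4 mm bore right through. Starts flat, hub up, any yaw. Point: on its axis 22 mm above its flat underside. z: axis, up out of the hub; x: through a tooth middle (teeth every 360/14 deg) and square to a hub flat (every 60 deg).
- rack: Fixed wooden gear board 210 x 210 x 18 mm, origin centre of underside; four upright 10 mm dowel posts at (+-55, +-55) mm, round tips 75 mm above the table. Three hold a gear resting on the board (toothed disc 18 to 30 mm, hub top 62 mm above the table, post 13 mm out of the hub); one is empty.
- drive: Drive unit of a paint-drying turntable, platter off; fixed. Plywood base 200 x 180 x 18 mm, origin centre of underside. Axle at x = -45 mm, y = 0; brass motor pinion at x = +21.5, y = 0 on a 58 mm square gearbox (top 42 mm above table), motor can on its +y side, low switch box. Three ball-tipped posts 16 mm thick, 89 mm high, at (-88, 78), (-88, -78), (88, -78) mm.
- axle_tip (a point): Tip of the upright steel axle, on its axis, 103 mm above the table. Axle 12 mm thick, the last 8 mm tapering to 5 mm. The dark retaining-clip groove round it, 9 mm below the tip, clears the hub only with the gear fully down; then the hub's top is 12 mm below the tip. Axes as drive.
- thrust_collar (a joint): Spring collar round the axle, 29 mm across, which the gear's underside sits on. 0 = up, its top 55 mm above the table; 0.008 m = down on its stop, top 47 mm above the table, the gear fully home. The spring pushes back with 3.6 N at the top, 10.8 N at the bottom: a gear let go rises again.
- pinion: Brass 8-tooth motor pinion, 58 mm over tips, pitch radius 24, 12 mm thick, 66.5 mm from the axle; origin centre of underside, 47 mm above the table (top face 59). x: through a tooth middle (every 45 deg); z up. Its motor holds it still (slips over 0.8 N m), angle varies. Meshes when a gear gap faces its tooth, about 2 deg play each way for the gear; unmeshed, the gear stops on top, 12 mm short.
- gear_blue_mid (a point): Spare blue gear with 12 teeth, 82 mm across, with the same hub and 44 mm high, on another post of the gear board; this point is on its axis, 22 mm above its underside.
- gear_grey_mid (a point): Spare grey gear with 10 teeth, 70 mm across, with the same hub and 44 mm high, on another post of the gear board; this point is on its axis, 22 mm above its underside.
- tin_red: Closed paint tin with a red lid, 85 mm across, 90 mm high; origin at the centre of its underside.
- tin_green: Closed paint tin with a green lid, 85 mm across, 90 mm high; origin at the centre of its underside.
- glue: White glue bottle with an orange cap, 52 mm across, 150 mm high; origin at the centre of its underside.
- cone0: Small painted wooden tree (red), 36 mm across, 85 mm high, standing between or beyond the drive and the gear board; origin at the centre of its foot.
- cone1: Small painted wooden tree (green), 36 mm across, 85 mm high, on the left of the table; origin at the centre of its foot.
- cone2: Small painted wooden tree (red), 36 mm across, 85 mm high, on the left of the table; origin at the centre of its foot.

How it is judged:
By the outcome, as a careful person would: the job done as asked, in the order asked, and still so for the second after the job is handed in, while the arm keeps its last pose, push and grip.
It also fails if it takes over 45 s, if anything falls off the work surface, if the arm or the gripper's body presses on something with over 40 N, if the wrist force passes 120 N, or if a joint passes its speed limit or range.

ROBOT

A 6-joint arm with a two-finger parallel gripper is mounted at the origin on the work surface. World frame = base frame: x ahead of the robot, y to its left, z up, the work surface at z = 0. Lengths are in m, angles in rad, forces in N, time in s.
With the tool pointing down it reaches from about 0.425 to 0.95 m from the base axis. Payload 3.5 kg.
Tool frame: the origin (TCP) lies at the very end of the fingers, on their centre line; the grasp point (between the pads) lies 19 mm behind it; y points along the fingers, z is the direction in which the jaws open and shut, and the axes are right-handed (so a half turn about y gives the same grasp; the last joint's range is limited). The gripper opens to 85 mm and grips with 20 to 120 N. Pads are 22 mm wide; open, the fingers measure 114 mm over their backs; the gripper's body (76 mm by 85 mm) begins 54 mm behind the grasp point. The pads swing forward as they close: fully open they stand 13 mm farther back than shut.
Start: joints at [1.108, 0.286, 1.577, -0, 1.279, -0.15], TCP at [0.208, 0.642, 0.231] pointing down, gripper open.
Joint ranges: [-2.77, 2.77], [-0.9, 2.22], [0.21, 2.48], [-1.53, 4.67], [0.24, 2.81], [-2.84, 2.84]. Speed limits (rad/s): [2.79, 2.79, 3.14, 3.14, 3.14, 3.14].

INTERFACE

Orientations are given as a unit quaternion [x, y, z, w].
In Python, from plant import ctrl, cams gives the robot as it stands.
- The arm moves only by the tool play_rows, never from a script. Its argument "steps" is a list of rows, each an object of numbers: "claw": the finger opening in cm, from 0 to 8.54; "tx", "ty", "tz": the shift along the tool's x, y, z in cm; "ax", "ay", "az": the turn, a rotation vector about the tool's x, y, z in degrees. A call has 1 to 12 rows; each row is the pose to reach, as a shift and turn from the pose commanded when the call began, along the tool's axes at that moment; what a row does not reach only later rows make up. A row lasts 1/12 s, in which the tool goes at most 41.7 mm and 7.16 degrees, less where a joint would pass 70% of its speed; a pose out of reach is approached as far as the arm can. A call with a gripper value outside its range is refused whole. The fingers move at their own pace and stop on an object; "grip_force" is the grip in N (left out, the last holds). Time passes only in rows, so rows that repeat a pose let the fingers close. It gives the time, the measured TCP pose, the force and the opening at its end, in the units of the state.
- ctrl.get_state(): the state, without advancing time (a new reading comes with each control period).
- cams.read_camera(name): name is "side" or "top" or "wrist"; returns (picture, depth): 384x512x3 uint8, blue, green, red; 384x512 float32, m along the optical axis (not along the pixel's ray), 0 where there is no reading.
- cams.camera_model(name): a dict with "intrinsics" (3x3 intrinsics, pixels), "rvec" (rotation vector, rad) and "tvec" (3), from world to camera coordinates, as OpenCV has them; the wrist camera has in their place "tool_from_camera" (4x4, takes a point from camera to tool coordinates, whose origin is the TCP and whose axes are the tool frame's). Camera axes: x right, y down, z forward; pixel columns grow to the right and rows downward; lengths in m; the calibration is good to about 2 mm. A picture is of the moment at which its call begins: read the wrist's pose just before it. camera_model takes no time and is no camera call.
- ctrl.sign_off(): hands the job in, once; it reports no verdict.
The state is a dict: "time": time; "qpos": joint angles; "dq": joint speeds; "joint_efforts": joint torques, N m; "eef_pos": TCP position; "tcp_rot": TCP orientation; "contact_force": force on the tool from outside, world axes, zero at the start; "wrist_torque": the same for the moment, N m; "opening": opening from 0.0 (shut) to 1.0 (fully open).
Only numpy, scipy, OpenCV 4.12 (cv2) and the standard library are available. Lean on these libraries where they do the work, as an engineer would, in place of code of your own. Each camera call takes 0.05 s, during which the arm holds its last target.

## Working session

There is one attempt and no reset: what is moved stays moved. The work goes in short steps, Python scripts to look and compute and a tool call to move; the robot and the scene stay as the last step left them, time stands still between calls to the robot, and variables do not carry over. Pictures are saved under pics/ and viewed, and the job is handed in when it is done.

Besides the shell and the picture viewer there is one more tool, called as name(argument=value, ...), one argument or row to a line, values as JSON. play_rows: Moves the arm, as the interface text tells. Its arguments: {"type":"object","properties":{"steps":{"type":"array","items":{"type":"object","properties":{"claw":{"type":"number"},"tx":{"type":"number"},"ty":{"type":"number"},"tz":{"type":"number"},"ax":{"type":"number"},"ay":{"type":"number"},"az":{"type":"number"}}}},"grip_force":{"type":"number"}},"required":["steps"]}

```bash
ls; mkdir -p pics; python3 - <<'E'
from plant import ctrl,cams
import cv2,numpy as np
s=ctrl.get_state();print(s)
for n in("side","top","wrist"):
    p,d=cams.read_camera(n);cv2.imwrite(f"pics/{n}0.png",p);np.savez(f"pics/{n}0.npz",p=p,d=d)
    print(n,cams.camera_model(n))
E
```

```text
pics
{'time': 0.0, 'qpos': array([ 1.10803826e+00,  2.87177334e-01,  1.57818210e+00, -1.40540876e-05,
        1.27856373e+00, -1.50018655e-01]), 'dq': array([ 0.00064813, -0.00174568, -0.00069505,  0.0015777 , -0.0022019 ,
       -0.00026584]), 'joint_efforts': array([-1.76023175e-03, -4.05995536e+01, -2.92618847e+01, -2.22688845e-04,
        5.92358658e-03, -7.13480048e-06]), 'eef_pos': array([0.20736799, 0.64167389, 0.22993662]), 'tcp_rot': array([ 0.69926625, -0.11036252,  0.10987455, -0.6976922 ]), 'contact_force': array([ 0.37951622, -0.03795701, -0.16230424]), 'wrist_torque': array([ 0.01965093,  0.04495034, -0.01126116]), 'opening': 1.0002840764562764}
side {'intrinsics': array([[414.25585214,   0.        , 256.32305971],
       [  0.        , 414.25585214, 193.69816305],
       [  0.        ,   0.        ,   1.        ]]), 'rvec': array([ 0.84249977, -2.63546202,  0.9977653 ]), 'tvec': array([0.51873261, 0.33434731, 1.05154903])}
top {'intrinsics': array([[375.87271951,   0.        , 258.49702385],
       [  0.        , 375.87271951, 187.31280667],
       [  0.        ,   0.        ,   1.        ]]), 'rvec': array([ 2.14623652, -2.19311634,  0.05718747]), 'tvec': array([0.03559976, 0.63590017, 1.21802403])}
wrist {'intrinsics': array([[307.11361319,   0.        , 257.52384432],
       [  0.        , 307.11361319, 189.96361603],
       [  0.        ,   0.        ,   1.        ]]), 'tool_from_camera': array([[ 8.52565200e-04,  9.52916329e-01,  3.03232160e-01,
        -7.72229095e-02],
       [ 2.76390261e-04, -3.03232484e-01,  9.52916567e-01,
        -1.43345613e-01],
       [ 9.99999598e-01, -7.28613088e-04, -5.21902256e-04,
         3.70909197e-04],
       [ 0.00000000e+00,  0.00000000e+00,  0.00000000e+00,
         1.00000000e+00]])}
```

View pics/top0.png

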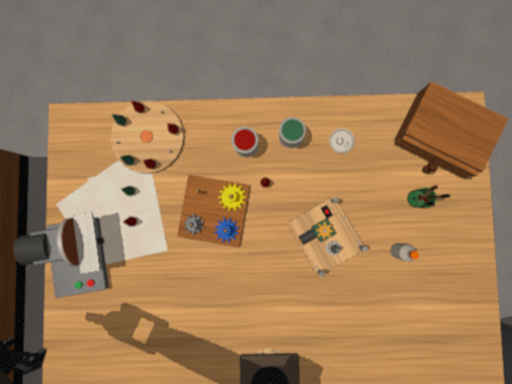

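View pics/side0.png

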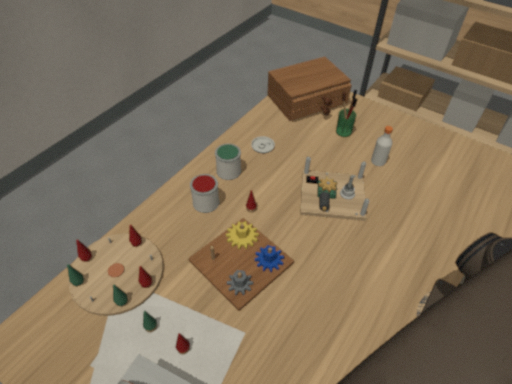

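View pics/wrist0.png

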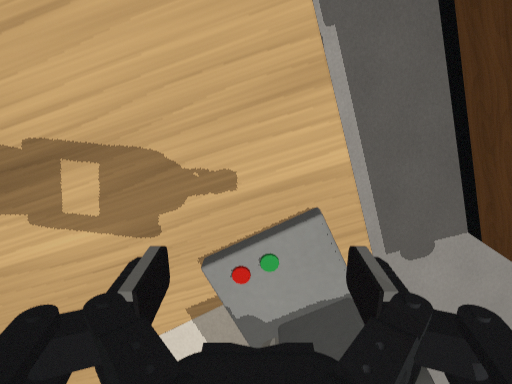

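```bash
cat > h.py <<'E'
import cv2,numpy as np
from plant import ctrl,cams
from scipy.spatial.transform import Rotation as R
def ext(n,s=None):
    m=cams.camera_model(n);K=m["intrinsics"]
    if n=="wrist":
        T=np.eye(4);T[:3,:3]=R.from_quat(s["tcp_rot"]).as_matrix();T[:3,3]=s["eef_pos"]
        W=T@m["tool_from_camera"]   # world from cam
    else:
        C=np.eye(4);C[:3,:3]=cv2.Rodrigues(m["rvec"])[0];C[:3,3]=m["tvec"];W=np.linalg.inv(C)
    return K,W
def ray(n,uv,z,s=None):
    K,W=ext(n,s);uv=np.atleast_2d(uv).astype(float)
    d=np.c_[uv,np.ones(len(uv))]@np.linalg.inv(K).T@W[:3,:3].T
    o=W[:3,3];return o+d*((z-o[2])/d[:,2])[:,None]
def proj(n,P,s=None):
    K,W=ext(n,s);C=np.linalg.inv(W);q=np.atleast_2d(P)@C[:3,:3].T+C[:3,3];q=q@K.T;return q[:,:2]/q[:,2:]
def crop(p,f,x0,x1,y0,y1,k):
    c=cv2.resize(p[y0:y1,x0:x1],None,fx=k,fy=k,interpolation=cv2.INTER_CUBIC);cv2.imwrite("pics/"+f,c)
E
python3 - <<'E'
from h import *
p=np.load("pics/top0.npz")["p"]
crop(p,"t_a.png",170,270,165,255,7); crop(p,"t_b.png",280,375,190,280,7)
print(ray("top",[[232,197],[227,230],[194,224],[202,192]],.062))
print(ray("top",[[335,248],[325,231]],.08))
E
```

```text
[[0.60439657 0.10661363 0.062     ]
 [0.49946637 0.1241765  0.062     ]
 [0.52062913 0.2297011  0.062     ]
 [0.62262332 0.20309314 0.062     ]]
[[ 0.43788078 -0.21316543  0.08      ]
 [ 0.49093919 -0.18404322  0.08      ]]
```

View pics/t_a.png

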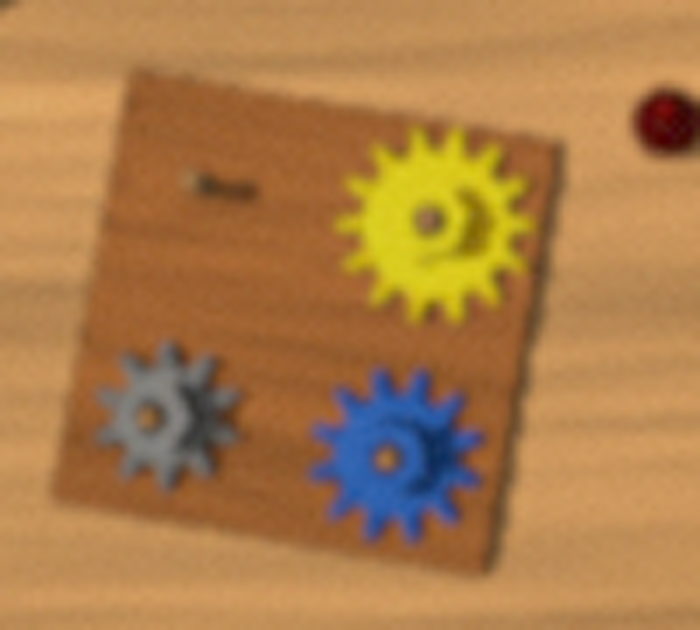

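View pics/t_b.png

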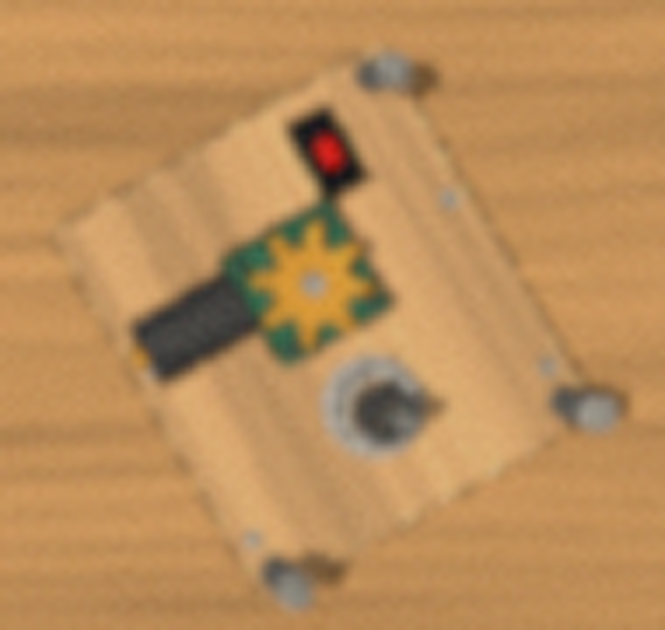

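```bash
cat >> h.py <<'E'
def down(yaw):
    "tool y down; tool z (jaw) at world yaw (deg)"
    a=np.radians(yaw);z=np.array([np.cos(a),np.sin(a),0]);y=np.array([0,0,-1.]);x=np.cross(y,z)
    return np.c_[x,y,z]
def yawof(q): 
    M=R.from_quat(q).as_matrix();return np.degrees(np.arctan2(M[1,2],M[0,2]))
def delta(p0,M0,p1,yaw):
    t=M0.T@(np.array(p1)-p0)*100; r=np.degrees(R.from_matrix(M0.T@down(yaw)).as_rotvec())
    return np.round(t,2),np.round(r,2)
E
python3 - <<'E'
from h import *
s=ctrl.get_state();M=R.from_quat(s["tcp_rot"]).as_matrix();print(M.round(3),yawof(s["tcp_rot"]))
for y in(-108,-72,-90): print(delta(s["eef_pos"],M,[.604,.107,.18],y))
E
```

```text
[[ 0.951 -0.001  0.308]
 [-0.308 -0.002  0.951]
 [-0.    -1.    -0.002]] 72.07791476198985
(array([ 54.19,   5.08, -38.67]), array([-2.0000e-02, -1.7992e+02, -1.7000e-01]))
(array([ 54.19,   5.08, -38.67]), array([6.0000e-02, 1.4408e+02, 1.3000e-01]))
(array([ 54.19,   5.08, -38.67]), array([5.0000e-02, 1.6208e+02, 1.5000e-01]))
```

play_rows(
  steps=[
    {"tx": 4,"tz": -2.8},
    {"tx": 8,"tz": -5.7},
    {"tx": 12,"tz": -8.5},
    {"tx": 16,"tz": -11.4},
    {"tx": 20,"tz": -14.2},
    {"tx": 23.4,"tz": -16.7},
    {"tx": 26.8,"tz": -19.1},
    {"tx": 30.2,"tz": -21.5},
    {"tx": 33.6,"tz": -24},
    {"tx": 37,"tz": -26.4},
    {"tx": 40.3,"tz": -28.8},
    {"tx": 43.6,"tz": -31.1},
  ],
)

```text
invalid input at $.steps[0]: expected keys claw, tx, ty, tz, ax, ay, az
```

play_rows(
  steps=[
    {"tx": 3,"tz": -2.1,"ty": 1},
    {"tx": 6,"tz": -4.2,"ty": 2},
    {"tx": 8.5,"tz": -6,"ty": 3},
    {"tx": 10,"tz": -7.2,"ty": 4},
    {"tx": 10.6,"tz": -7.6,"ty": 5},
    {"tx": 10.6,"tz": -7.6,"ty": 5},
  ],
)

```text
invalid input at $.steps[0]: expected keys claw, tx, ty, tz, ax, ay, az
```

```bash
python3 - <<'E'
from h import *
import pickle
s=ctrl.get_state();p,d=cams.read_camera("wrist")
pickle.dump((s,p,d),open("pics/w1.pkl","wb"));cv2.imwrite("pics/w1.png",p)
print(s["time"],s["eef_pos"],s["qpos"],np.abs(s["dq"]).max(),s["contact_force"])
E
```

```text
0.15 [0.20745396 0.64177513 0.23024266] [ 1.10798913e+00  2.86984809e-01  1.57785402e+00 -9.71030874e-06
  1.27864672e+00 -1.50004742e-01] 0.004220689800960698 [ 0.08708994 -0.10079845 -0.07107863]
```

View pics/w1.png

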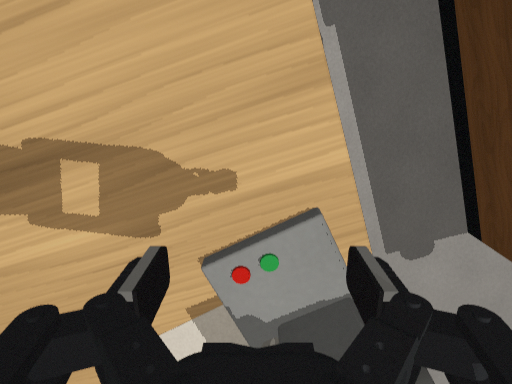

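play_rows(
  steps=[
    {"claw": 8.5,"tx": 3,"ty": 0,"tz": -2.1,"ax": 0,"ay": 0,"az": 0},
    {"claw": 8.5,"tx": 6.4,"ty": 0,"tz": -4.5,"ax": 0,"ay": 0,"az": 0},
    {"claw": 8.5,"tx": 9.8,"ty": 0,"tz": -7,"ax": 0,"ay": 0,"az": 0},
    {"claw": 8.5,"tx": 13.2,"ty": 0,"tz": -9.4,"ax": 0,"ay": 0,"az": 0},
    {"claw": 8.5,"tx": 16.6,"ty": 0,"tz": -11.8,"ax": 0,"ay": 0,"az": 0},
    {"claw": 8.5,"tx": 20,"ty": 0,"tz": -14.3,"ax": 0,"ay": 0,"az": 0},
    {"claw": 8.5,"tx": 23.4,"ty": 0,"tz": -16.7,"ax": 0,"ay": 0,"az": 0},
    {"claw": 8.5,"tx": 26.8,"ty": 0,"tz": -19.1,"ax": 0,"ay": 0,"az": 0},
    {"claw": 8.5,"tx": 30.2,"ty": 0,"tz": -21.5,"ax": 0,"ay": 0,"az": 0},
    {"claw": 8.5,"tx": 33.6,"ty": 0,"tz": -24,"ax": 0,"ay": 0,"az": 0},
    {"claw": 8.5,"tx": 37,"ty": 0,"tz": -26.4,"ax": 0,"ay": 0,"az": 0},
    {"claw": 8.5,"tx": 40.4,"ty": 0,"tz": -28.8,"ax": 0,"ay": 0,"az": 0},
  ],
)

```text
time: 1.2
eef_pos: [0.5034, 0.243, 0.2313]
tcp_rot: [-0.698, 0.11, -0.11, 0.699]
contact_force: [0.2, 0.8, -0.2]
opening: 0.998
```

play_rows(
  steps=[
    {"claw": 8.5,"tx": 3.4,"ty": 1,"tz": -2.4,"ax": 0,"ay": 0,"az": 0},
    {"claw": 8.5,"tx": 6.8,"ty": 2,"tz": -4.9,"ax": 0,"ay": 0,"az": 0},
    {"claw": 8.5,"tx": 10,"ty": 3,"tz": -7.2,"ax": 0,"ay": 0,"az": 0},
    {"claw": 8.5,"tx": 12.3,"ty": 4,"tz": -8.8,"ax": 0,"ay": 0,"az": 0},
    {"claw": 8.5,"tx": 13.8,"ty": 5,"tz": -9.9,"ax": 0,"ay": 0,"az": 0},
    {"claw": 8.5,"tx": 13.8,"ty": 5,"tz": -9.9,"ax": 0,"ay": 0,"az": 0},
  ],
)

```text
time: 1.7
eef_pos: [0.604, 0.1047, 0.1784]
tcp_rot: [0.699, -0.113, 0.11, -0.698]
contact_force: [-0.1, -0.1, -0.6]
opening: 0.993
```

```bash
python3 - <<'E'
from h import *
import pickle
s=ctrl.get_state();p,d=cams.read_camera("wrist")
pickle.dump((s,p,d),open("pics/w2.pkl","wb"));cv2.imwrite("pics/w2.png",p)
print(s["time"],s["eef_pos"],s["qpos"],np.abs(s["dq"]).max(),s["contact_force"])
E
```

```text
1.7 [0.60402308 0.10469566 0.17839722] [ 6.69849272e-03  2.01359193e-01  1.77858139e+00 -1.10304698e-03
  1.16542813e+00 -1.24651048e+00] 0.057011161757817855 [-0.13909766 -0.13825011 -0.56305506]
```

View pics/w2.png

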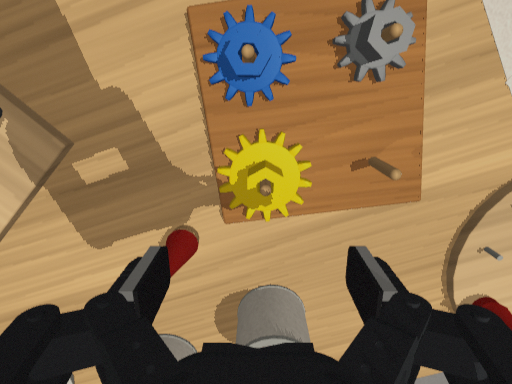

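```bash
cat >> h.py <<'E'
def rectify(n,p,s,c,z,half=.07,ppm=4000,flags=cv2.INTER_CUBIC):
    "top-down view: out px (u,v): x=c0+(v0-v)/ppm up, y=c1+(u0-u)/ppm left"
    N=int(2*half*ppm);v,u=np.mgrid[0:N,0:N]
    P=np.stack([c[0]+half-v/ppm,c[1]+half-u/ppm,np.full(u.shape,z)],-1).reshape(-1,3)
    q=proj(n,P,s).astype(np.float32).reshape(N,N,2)
    return cv2.remap(p,q[...,0],q[...,1],flags)
def px2w(uv,c,half=.07,ppm=4000):
    uv=np.atleast_2d(uv);return np.c_[c[0]+half-uv[:,1]/ppm,c[1]+half-uv[:,0]/ppm]
def toothfit(mask,c,nt,r1,r2,half=.07,ppm=4000,c0=None):
    "refine centre+phase maximising nt-harmonic over annulus r1..r2"
    from scipy.optimize import minimize
    from scipy.ndimage import map_coordinates
    m=cv2.GaussianBlur(mask.astype(np.float32),(0,0),2)
    th=np.linspace(0,2*np.pi,nt*40,endpoint=False);r=np.linspace(r1,r2,12)
    T,Rr=np.meshgrid(th,r)
    def f(o):
        x=o[0]+Rr*np.cos(T);y=o[1]+Rr*np.sin(T)
        v=(c[0]+half-x)*ppm;u=(c[1]+half-y)*ppm
        g=map_coordinates(m,[v,u],order=1)
        return (g*np.exp(1j*nt*T)).mean()
    o=minimize(lambda o:-abs(f(o)),c0 if c0 is not None else c,method="Nelder-Mead",options=dict(initial_simplex=np.array(c0 if c0 is not None else c)+np.array([[0,0],[.003,0],[0,.003]]),xatol=1e-5,fatol=1e-6)).x
    return o,np.degrees(np.angle(f(o)))/nt%(360/nt),abs(f(o))
E
python3 - <<'E'
from h import *
import pickle
s,p,d=pickle.load(open("pics/w2.pkl","rb"))
c=ray("wrist",[265,188],.070,s)[0][:2];print(c)
print("cone0 top",ray("top",[266,182],.08), "wrist tip",ray("wrist",[182,234],.085,s))
r=rectify("wrist",p,s,c,.030);cv2.imwrite("pics/r1.png",r)
h=cv2.cvtColor(r,cv2.COLOR_BGR2HSV);m=(abs(h[...,0].astype(int)-28)<6)&(h[...,1]>150)
ys,xs=np.nonzero(m)
(e,rad)=cv2.minEnclosingCircle(np.c_[xs,ys].astype(np.float32));c1=px2w(e,c)[0];print("minenc",c1,rad/4)
print(toothfit(m,c,14,.038,.045,c0=c1))
r2=rectify("wrist",p,s,c,.062);cv2.imwrite("pics/r1h.png",r2)
E
```

```text
[0.60674741 0.11055858]
cone0 top [[ 0.64854458 -0.00354916  0.08      ]] wrist tip [[0.6191545  0.03235131 0.085     ]]
minenc [0.60781734 0.11062701] 47.34912872314453
(array([0.60722743, 0.11045429]), np.float64(11.392732526033353), np.float64(0.2895100566011897))
```

View pics/r1.png

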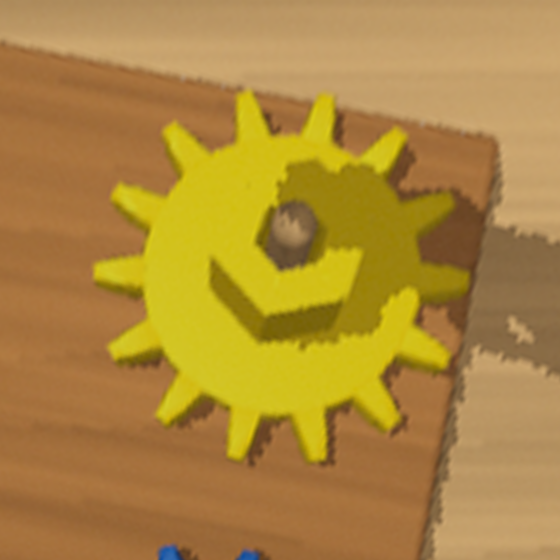

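View pics/r1h.png

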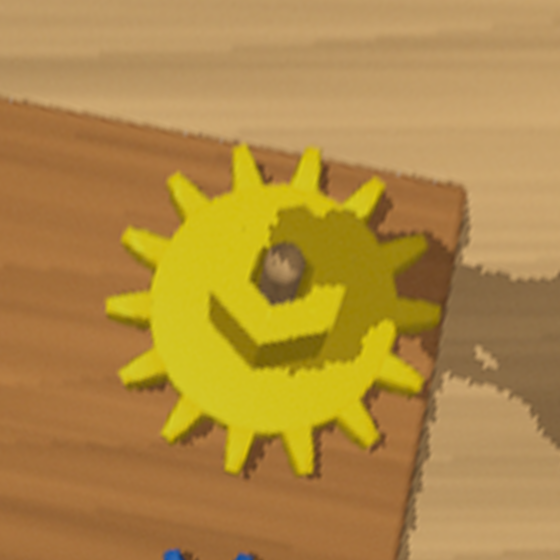

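```bash
python3 - <<'E'
from h import *
import pickle
s,p,d=pickle.load(open("pics/w2.pkl","rb"))
c=np.array([.6072,.1105]);r=rectify("wrist",p,s,c,.062,half=.035,ppm=10000)
def hexa(img,c,yaw,half,ppm,col):
    a=np.radians(yaw+30+60*np.arange(6));P=c+.016/np.cos(np.pi/6)*np.c_[np.cos(a),np.sin(a)]
    q=np.c_[(c0[1]+half-P[:,1])*ppm,(c0[0]+half-P[:,0])*ppm].round().astype(int)
    cv2.polylines(img,[q],True,col,1)
c0=c
r3=r.copy()
hexa(r3,c,11.4,.035,10000,(0,0,255));hexa(r3,c,20,.035,10000,(255,0,0))
cv2.imwrite("pics/r2h.png",np.hstack([r,r3])[:, :])
E
```

```text
(no output)
```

View pics/r2h.png

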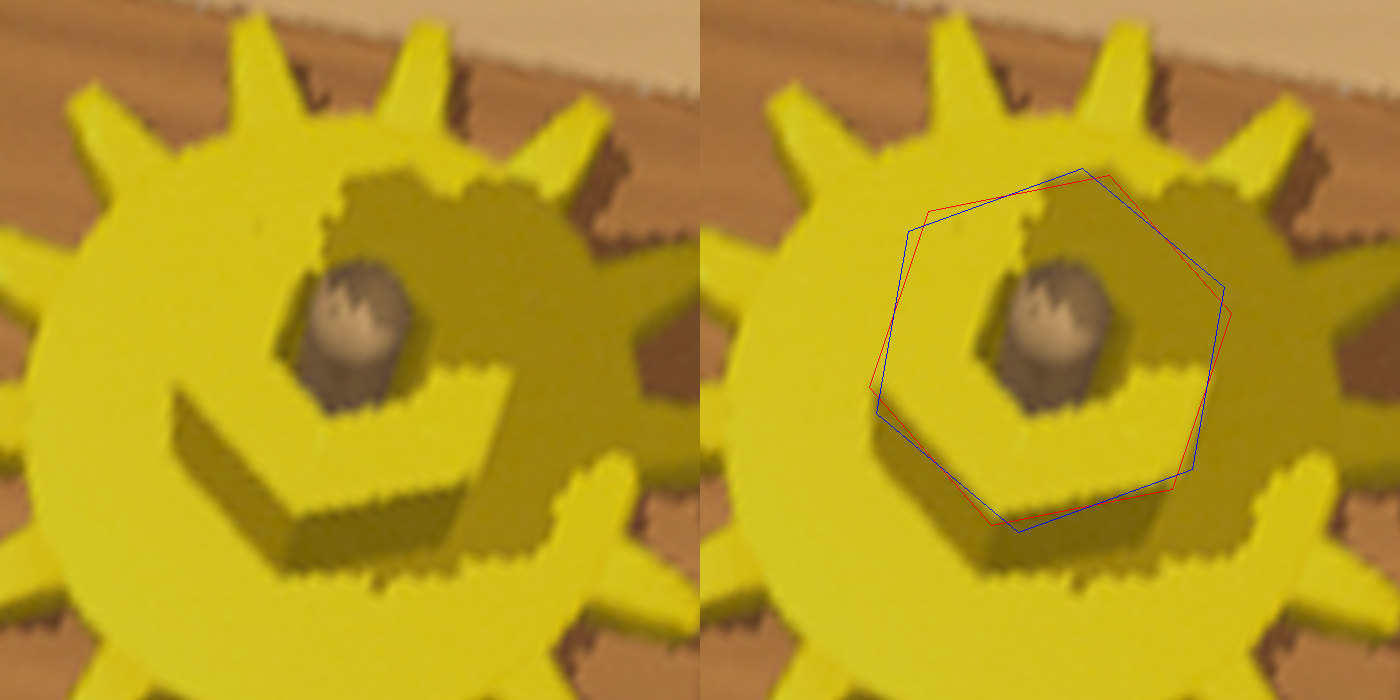

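play_rows(
  steps=[
    {"claw": 8.5,"tx": -0.4,"ty": -0.2,"tz": -3,"ax": 0,"ay": 0,"az": 0},
    {"claw": 8.5,"tx": -0.9,"ty": -0.4,"tz": -6.8,"ax": 0,"ay": 0,"az": 0},
    {"claw": 8.5,"tx": -1.4,"ty": -0.6,"tz": -10.8,"ax": 0,"ay": 0,"az": 0},
    {"claw": 8.5,"tx": -1.9,"ty": -0.8,"tz": -14.8,"ax": 0,"ay": 0,"az": 0},
    {"claw": 8.5,"tx": -2.4,"ty": -1,"tz": -18.8,"ax": 0,"ay": 0,"az": 0},
    {"claw": 8.5,"tx": -2.9,"ty": -1.1,"tz": -22.8,"ax": 0,"ay": 0,"az": 0},
    {"claw": 8.5,"tx": -3.4,"ty": -1.2,"tz": -26.8,"ax": 0,"ay": 0,"az": 0},
    {"claw": 8.5,"tx": -3.9,"ty": -1.2,"tz": -30.4,"ax": 0,"ay": 0,"az": 0},
    {"claw": 8.5,"tx": -4.3,"ty": -1.2,"tz": -33.4,"ax": 0,"ay": 0,"az": 0},
    {"claw": 8.5,"tx": -4.3,"ty": -1.2,"tz": -33.4,"ax": 0,"ay": 0,"az": 0},
    {"claw": 8.5,"tx": -4.3,"ty": -1.2,"tz": -33.4,"ax": 0,"ay": 0,"az": 0},
  ],
)

```text
time: 2.67
eef_pos: [0.4596, -0.1964, 0.1941]
tcp_rot: [-0.698, 0.11, -0.111, 0.698]
contact_force: [-0.4, -0.3, -0.7]
opening: 0.997
```

```bash
cat >> h.py <<'E'
import pickle
def snap(tag):
    s=ctrl.get_state();p,d=cams.read_camera("wrist")
    pickle.dump((s,p,d),open(f"pics/{tag}.pkl","wb"));cv2.imwrite(f"pics/{tag}.png",p)
    print(s["time"],s["eef_pos"].round(4),s["qpos"].round(3),yawof(s["tcp_rot"]).round(2),np.abs(s["dq"]).max().round(3),s["contact_force"].round(2),s["opening"])
    return s,p,d
def load(tag): return pickle.load(open(f"pics/{tag}.pkl","rb"))
E
python3 -c "
from h import *
snap('w3')"
```

```text
2.6667 [ 0.4596 -0.1964  0.1941] [-6.080e-01 -7.100e-02  2.036e+00  1.000e-03  1.176e+00 -1.864e+00] 71.96 0.043 [-0.43 -0.35 -0.72] 0.9966705146485989
```

View pics/w3.png

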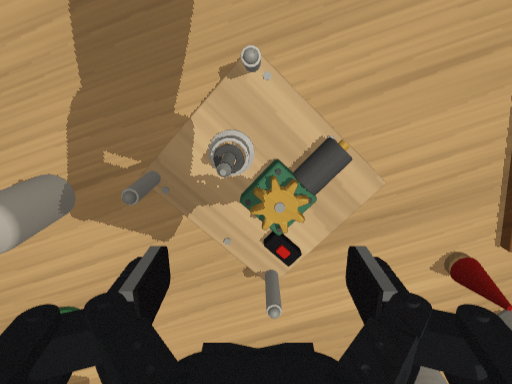

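```bash
python3 - <<'E'
from h import *
s,p,d=load("w3")
c=ray("wrist",[280,207],.059,s)[0][:2];print("pinion rough",c)
r=rectify("wrist",p,s,c,.059)
h=cv2.cvtColor(r,cv2.COLOR_BGR2HSV);m=(abs(h[...,0].astype(int)-20)<7)&(h[...,1]>150)&(h[...,2]>110)
yy,xx=np.mgrid[0:560,0:560];m&=(np.hypot(xx-280,yy-280)<130)
print(h[280,330],m.sum())
cv2.imwrite("pics/r3.png",np.hstack([r,np.repeat((m*255).astype(np.uint8)[...,None],3,2)]))
print("pinion",toothfit(m,c,8,.02,.028,c0=c))
c2=ray("wrist",[232,150],.055,s)[0][:2];print("collar rough",c2)
r=rectify("wrist",p,s,c2,.055,half=.035,ppm=10000);cv2.imwrite("pics/r3b.png",r)
crop(p,"c3.png",190,280,110,200,7)
print("posts",ray("wrist",[[251,55],[130,196],[274,311]],.081,s))
E
```

```text
pinion rough [ 0.49384721 -0.18444482]
[ 20 173 189] 24399
pinion (array([ 0.49208946, -0.18469596]), np.float64(39.81584784853189), np.float64(0.2540003923940922))
collar rough [ 0.42754376 -0.21057255]
posts [[ 0.35890213 -0.16855514  0.081     ]
 [ 0.43434642 -0.30619936  0.081     ]
 [ 0.59014764 -0.22141919  0.081     ]]
```

View pics/r3.png

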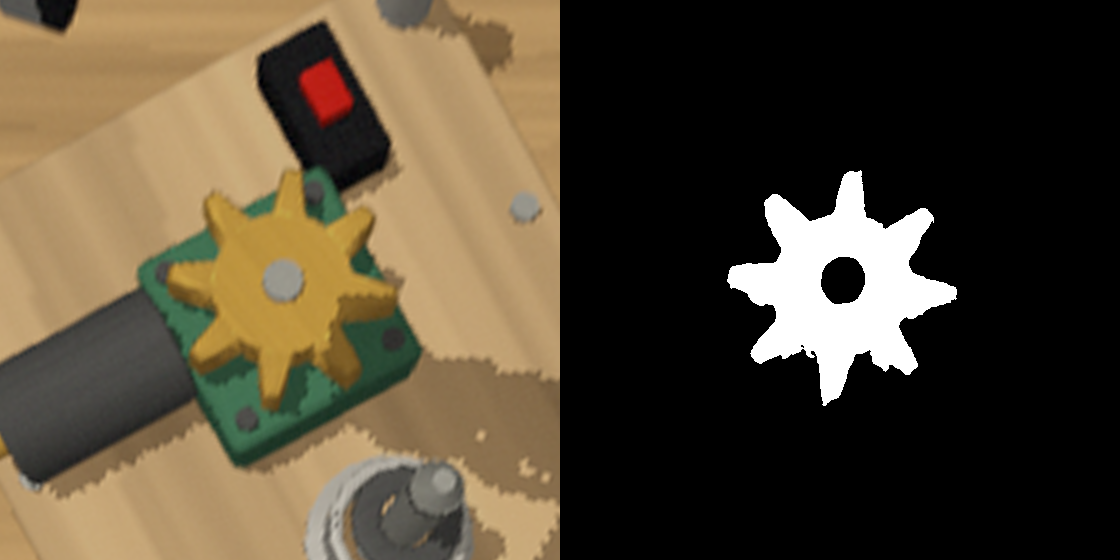

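View pics/r3b.png

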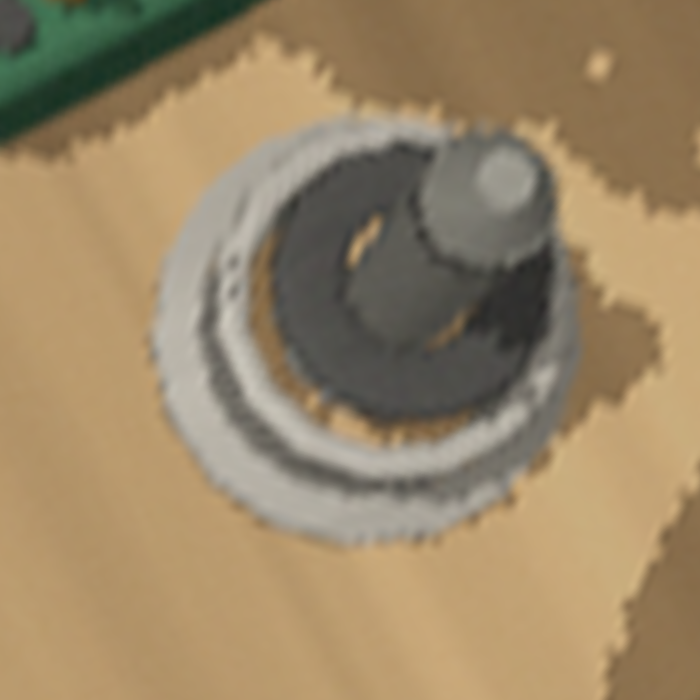

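View pics/c3.png

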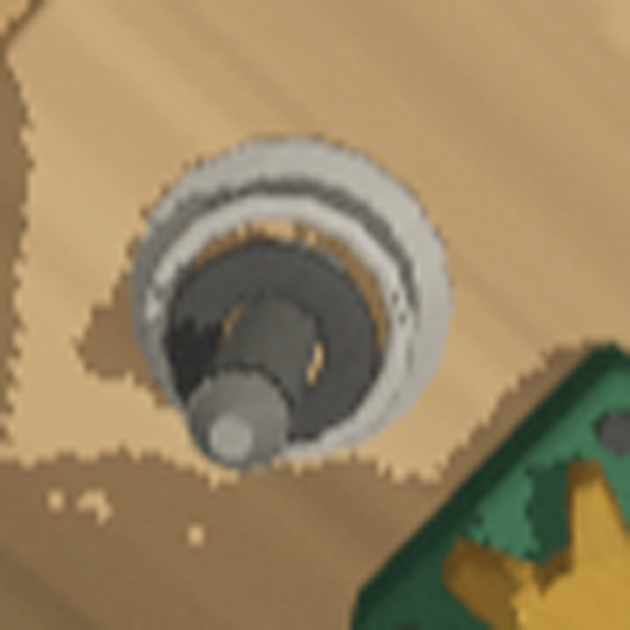

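```bash
python3 - <<'E'
from h import *
s,p,d=load("w3")
K,W=ext("wrist",s)
print("tip",ray("wrist",[190+232/7,110+435/7],.103,s)[0])
pw=ray("wrist",[[251,55],[130,196],[274,311]],.081,s)[:,:2]
L=np.array([[-88,78],[-88,-78],[88,-78]])/1000
def kab(A,B):
    a,b=A.mean(0),B.mean(0);H=(A-a).T@(B-b);th=np.arctan2(H[0,1]-H[1,0],H[0,0]+H[1,1])
    c,s_=np.cos(th),np.sin(th);Rm=np.array([[c,-s_],[s_,c]]);return np.degrees(th),Rm,b-Rm@a
th,Rm,t=kab(L,pw);print("drive",th,t,"axle",Rm@[-.045,0]+t,"pin",Rm@[.0215,0]+t,"res",(L@Rm.T+t-pw)*1000)
c=np.array([.4921,-.1847]);r=rectify("wrist",p,s,c,.059)
h=cv2.cvtColor(r,cv2.COLOR_BGR2HSV)
yy,xx=np.mgrid[0:560,0:560]
for V in (110,140,150,160,170):
    m=(abs(h[...,0].astype(int)-20)<7)&(h[...,1]>140)&(h[...,2]>V)&(np.hypot(xx-280,yy-280)<125)
    for a,b in((.018,.026),(.02,.028)): 
        o=toothfit(m,c,8,a,b,c0=c);print(V,a,o[0].round(4),round(o[1],2),round(o[2],3))
E
python3 - <<'E'
from h import *
s,p,d=load("w2");c=np.array([.6072,.1105]);r=rectify("wrist",p,s,c,.030)
h=cv2.cvtColor(r,cv2.COLOR_BGR2HSV)
for V in(60,100,130,160):
    m=(abs(h[...,0].astype(int)-28)<6)&(h[...,1]>150)&(h[...,2]>V)
    o=toothfit(m,c,14,.037,.045,c0=c);print(V,o[0].round(4),round(o[1],2),round(o[2],3))
print(ray("wrist",[[265.5,188]],.075,s))
E
```

```text
tip [ 0.43487835 -0.21653582  0.103     ]
drive 28.65279587084311 [ 0.47440627 -0.19517646] axle [ 0.4349169  -0.21675399] pin [ 0.49327341 -0.1848672 ] res [[ 0.87943022 -0.36914255]
 [ 0.23724161  0.37859592]
 [-1.11667183 -0.00945337]]
110 0.018 [ 0.4921 -0.1847] 39.78 0.258
110 0.02 [ 0.4922 -0.1847] 39.8 0.257
140 0.018 [ 0.493  -0.1846] 39.91 0.231
140 0.02 [ 0.4929 -0.1848] 39.91 0.207
150 0.018 [ 0.4931 -0.1846] 39.95 0.228
150 0.02 [ 0.4931 -0.1849] 40.0 0.199
160 0.018 [ 0.4932 -0.1847] 39.95 0.223
160 0.02 [ 0.4931 -0.185 ] 40.04 0.189
170 0.018 [ 0.4933 -0.1847] 39.98 0.216
170 0.02 [ 0.4931 -0.1851] 40.06 0.174
60 [0.6072 0.1105] 11.4 0.291
100 [0.6072 0.1105] 11.4 0.291
130 [0.6076 0.1106] 11.42 0.286
160 [0.6081 0.1104] 11.42 0.236
[[0.60538517 0.11132782 0.075     ]]
```

```bash
cat > go.py <<'E'
import sys
from h import *
s=ctrl.get_state();M=R.from_quat(s["tcp_rot"]).as_matrix()
a=list(map(float,sys.argv[1:]))
print(s["time"],s["eef_pos"].round(4),yawof(s["tcp_rot"]).round(2),"ydir",M[:,1].round(4),"F",s["contact_force"].round(2),"T",s["wrist_torque"].round(2),"op",round(s["opening"],3),"dq",np.abs(s["dq"]).max().round(3))
if a: print(delta(s["eef_pos"],M,a[:3],a[3]))
E
python3 go.py .608 .1105 .12 71.4
```

```text
2.7167 [ 0.46   -0.1956  0.1939] 72.07 ydir [ 1.e-03  2.e-04 -1.e+00] F [-0.68  0.24 -0.56] T [ 0.01 -0.01 -0.02] op 1.001 dq 0.029
(array([ 4.65,  7.41, 33.68]), array([-0.03,  0.67,  0.05]))
```

play_rows(
  steps=[
    {"claw": 8.5,"tx": 0.4,"ty": 0.2,"tz": 3,"ax": 0,"ay": 0,"az": 0},
    {"claw": 8.5,"tx": 0.9,"ty": 0.6,"tz": 6.8,"ax": 0,"ay": 0,"az": 0},
    {"claw": 8.5,"tx": 1.5,"ty": 1.2,"tz": 10.8,"ax": 0,"ay": 0,"az": 0},
    {"claw": 8.5,"tx": 2,"ty": 2,"tz": 14.7,"ax": 0,"ay": 0,"az": 0},
    {"claw": 8.5,"tx": 2.6,"ty": 3,"tz": 18.6,"ax": 0,"ay": 0.2,"az": 0},
    {"claw": 8.5,"tx": 3.1,"ty": 4,"tz": 22.5,"ax": 0,"ay": 0.4,"az": 0},
    {"claw": 8.5,"tx": 3.6,"ty": 5,"tz": 26.3,"ax": 0,"ay": 0.6,"az": 0},
    {"claw": 8.5,"tx": 4.1,"ty": 6,"tz": 30,"ax": 0,"ay": 0.6,"az": 0},
    {"claw": 8.5,"tx": 4.4,"ty": 7,"tz": 32.4,"ax": 0,"ay": 0.6,"az": 0},
    {"claw": 8.5,"tx": 4.6,"ty": 7.4,"tz": 33.6,"ax": 0,"ay": 0.6,"az": 0},
    {"claw": 8.5,"tx": 4.6,"ty": 7.4,"tz": 33.6,"ax": 0,"ay": 0.6,"az": 0},
    {"claw": 8.5,"tx": 4.6,"ty": 7.4,"tz": 33.6,"ax": 0,"ay": 0.6,"az": 0},
  ],
)

```text
time: 3.72
eef_pos: [0.6064, 0.1104, 0.1192]
tcp_rot: [0.698, -0.113, 0.112, -0.698]
contact_force: [0.1, -0.0, 0.1]
opening: 0.996
```

```bash
python3 go.py .608 .1105 .036 71.4; python3 -c "
from h import *
snap('w4')"
```

```text
3.7167 [0.6064 0.1104 0.1192] 71.64 ydir [-1.e-03 -4.e-04 -1.e+00] F [ 0.13 -0.04  0.06] T [-0.03  0.    0.02] op 0.996 dq 0.04
(array([0.15, 8.32, 0.06]), array([ 0.04,  0.24, -0.05]))
3.7167 [0.6064 0.1104 0.1192] [ 0.016  0.273  1.81  -0.     1.06  -1.234] 71.64 0.04 [ 0.13 -0.04  0.06] 0.9961708159302164
```

View pics/w4.png

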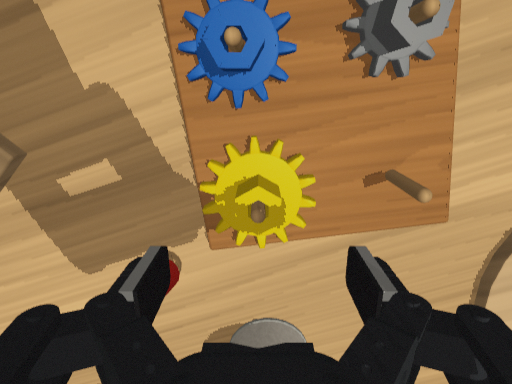

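play_rows(
  steps=[
    {"claw": 8.5,"tx": 0.15,"ty": 1.2,"tz": 0,"ax": 0,"ay": 0.2,"az": 0},
    {"claw": 8.5,"tx": 0.15,"ty": 2.8,"tz": 0,"ax": 0,"ay": 0.2,"az": 0},
    {"claw": 8.5,"tx": 0.15,"ty": 4.5,"tz": 0,"ax": 0,"ay": 0.2,"az": 0},
    {"claw": 8.5,"tx": 0.15,"ty": 6.2,"tz": 0,"ax": 0,"ay": 0.2,"az": 0},
    {"claw": 8.5,"tx": 0.15,"ty": 7.5,"tz": 0,"ax": 0,"ay": 0.2,"az": 0},
    {"claw": 8.5,"tx": 0.15,"ty": 8.2,"tz": 0,"ax": 0,"ay": 0.2,"az": 0},
    {"claw": 8.5,"tx": 0.15,"ty": 8.3,"tz": 0,"ax": 0,"ay": 0.2,"az": 0},
    {"claw": 8.5,"tx": 0.15,"ty": 8.3,"tz": 0,"ax": 0,"ay": 0.2,"az": 0},
  ],
)

```text
time: 4.43
eef_pos: [0.6084, 0.1082, 0.0361]
tcp_rot: [0.698, -0.115, 0.115, -0.698]
contact_force: [0.1, 0.8, 1.1]
opening: 0.994
```

```bash
python3 go.py .608 .1105 .036 71.4; python3 -c "
from h import *
snap('w5')"
```

```text
4.4333 [0.6084 0.1082 0.0361] 71.23 ydir [-4.e-04 -1.e-04 -1.e+00] F [0.13 0.84 1.06] T [-0.02  0.02 -0.02] op 0.994 dq 0.021
(array([-0.11,  0.01,  0.21]), array([ 0.01, -0.17, -0.02]))
4.4333 [0.6084 0.1082 0.0361] [ 0.012  0.389  1.836 -0.     0.917 -1.231] 71.23 0.021 [0.13 0.84 1.06] 0.9944143973128978
```

View pics/w5.png

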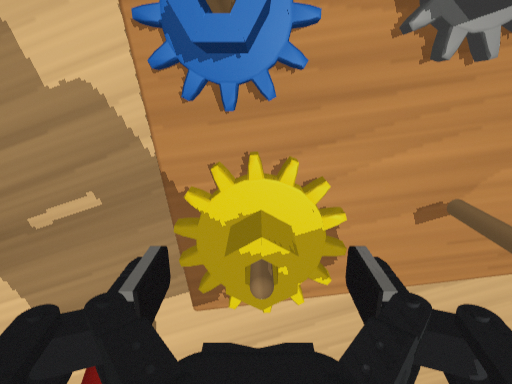

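play_rows(
  grip_force=70,
  steps=[
    {"claw": 2.6,"tx": 0,"ty": 0,"tz": 0,"ax": 0,"ay": 0,"az": 0},
    {"claw": 2.6,"tx": 0,"ty": 0,"tz": 0,"ax": 0,"ay": 0,"az": 0},
    {"claw": 2.6,"tx": 0,"ty": 0,"tz": 0,"ax": 0,"ay": 0,"az": 0},
    {"claw": 2.6,"tx": 0,"ty": 0,"tz": 0,"ax": 0,"ay": 0,"az": 0},
    {"claw": 2.6,"tx": 0,"ty": 0,"tz": 0,"ax": 0,"ay": 0,"az": 0},
    {"claw": 2.6,"tx": 0,"ty": 0,"tz": 0,"ax": 0,"ay": 0,"az": 0},
    {"claw": 2.6,"tx": 0,"ty": 0,"tz": 0,"ax": 0,"ay": 0,"az": 0},
    {"claw": 2.6,"tx": 0,"ty": 0,"tz": 0,"ax": 0,"ay": 0,"az": 0},
  ],
)

```text
time: 5.15
eef_pos: [0.6091, 0.1088, 0.0372]
tcp_rot: [-0.698, 0.114, -0.116, 0.698]
contact_force: [-0.3, -0.1, 3.9]
opening: 0.36
```

```bash
python3 go.py; python3 -c "
from h import *
snap('w6')"
```

```text
5.15 [0.6091 0.1088 0.0372] 71.28 ydir [ 1.6e-03  1.0e-04 -1.0e+00] F [-0.29 -0.08  3.9 ] T [ 0.03 -0.    0.02] op 0.36 dq 0.001
5.15 [0.6091 0.1088 0.0372] [ 0.013  0.388  1.835  0.     0.917 -1.231] 71.28 0.001 [-0.29 -0.08  3.9 ] 0.3595852385886056
```

View pics/w6.png

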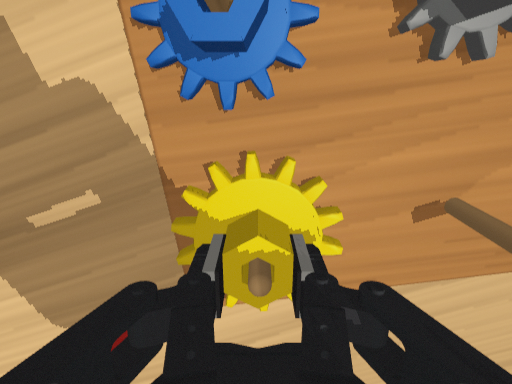

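play_rows(
  steps=[
    {"claw": 2.6,"tx": 0,"ty": -0.3,"tz": 0,"ax": 0,"ay": 0,"az": 0},
    {"claw": 2.6,"tx": 0,"ty": -1,"tz": 0,"ax": 0,"ay": 0,"az": 0},
    {"claw": 2.6,"tx": 0,"ty": -2.2,"tz": 0,"ax": 0,"ay": 0,"az": 0},
    {"claw": 2.6,"tx": 0,"ty": -3.6,"tz": 0,"ax": 0,"ay": 0,"az": 0},
    {"claw": 2.6,"tx": 0,"ty": -5,"tz": 0,"ax": 0,"ay": 0,"az": 0},
    {"claw": 2.6,"tx": 0,"ty": -6.5,"tz": 0,"ax": 0,"ay": 0,"az": 0},
    {"claw": 2.6,"tx": 0,"ty": -8,"tz": 0,"ax": 0,"ay": 0,"az": 0},
    {"claw": 2.6,"tx": 0,"ty": -9.5,"tz": 0,"ax": 0,"ay": 0,"az": 0},
    {"claw": 2.6,"tx": 0,"ty": -10.8,"tz": 0,"ax": 0,"ay": 0,"az": 0},
    {"claw": 2.6,"tx": 0,"ty": -11.8,"tz": 0,"ax": 0,"ay": 0,"az": 0},
    {"claw": 2.6,"tx": 0,"ty": -12,"tz": 0,"ax": 0,"ay": 0,"az": 0},
    {"claw": 2.6,"tx": 0,"ty": -12,"tz": 0,"ax": 0,"ay": 0,"az": 0},
  ],
)

```text
time: 6.2
eef_pos: [0.6089, 0.1087, 0.1577]
tcp_rot: [-0.698, 0.114, -0.116, 0.698]
contact_force: [0.7, 0.3, -2.4]
opening: 0.361
```

```bash
python3 go.py; python3 -c "
from h import *
snap('w7')"; python3 go.py
```

```text
6.2 [0.6089 0.1087 0.1577] 71.28 ydir [ 0.002 -0.    -1.   ] F [ 0.66  0.26 -2.39] T [-0.02 -0.03 -0.02] op 0.361 dq 0.027
6.2 [0.6089 0.1087 0.1577] [ 0.013  0.231  1.783 -0.     1.125 -1.231] 71.28 0.027 [ 0.66  0.26 -2.39] 0.3613011010634905
6.25 [0.6083 0.1087 0.1564] 71.28 ydir [-1.e-04 -0.e+00 -1.e+00] F [-0.26  0.04 -1.85] T [-0.03 -0.05 -0.03] op 0.356 dq 0.02
```

View pics/w7.png

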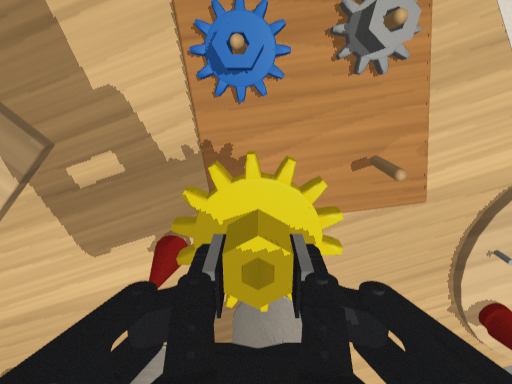

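```bash
python3 - <<'E'
from h import *
def fake(): return dict(eef_pos=np.zeros(3),tcp_rot=R.from_matrix(down(90)).as_quat())
def ymask(r):
    h=cv2.cvtColor(r,cv2.COLOR_BGR2HSV);return ((abs(h[...,0].astype(int)-28)<6)&(h[...,1]>150)&(h[...,2]>40)).astype(np.float32)
s2,p2,_=load("w2");s7,p7,_=load("w7")
# w2 gear in tool frame
M=R.from_quat(s2["tcp_rot"]).as_matrix();g=M.T@(np.array([.608,.1105,.030])-s2["eef_pos"]);print("w2 gear in tool",g)
c=np.zeros(2)
for dz in(.004,.006,.008):
    A=rectify("wrist",p2,fake(),np.array([g[0],g[2]]),-g[1]);B=rectify("wrist",p7,fake(),c,-dz)
    a=cv2.GaussianBlur(ymask(A),(0,0),3);b=cv2.GaussianBlur(ymask(B),(0,0),3)
    # region: upper side (tool -x): which direction in rectified? rows down = -x => upper image = bottom
    yy,xx=np.mgrid[0:560,0:560];X=.07-yy/4000;Y=.07-xx/4000
    rr=np.hypot(X,Y);ang=np.degrees(np.arctan2(Y,-X))
    mk=((rr>.030)&(rr<.053)&(abs(ang)<75)).astype(np.uint8)*255
    W0=np.eye(2,3,dtype=np.float32)
    cc,Wm=cv2.findTransformECC(a,b,W0,cv2.MOTION_EUCLIDEAN,(3,500,1e-7),mk,5)
    q=Wm@[280,280,1];print(dz,cc,"gear ctr in tool (x,z)",px2w(q,c)[0],"rot deg (image)",np.degrees(np.arctan2(Wm[1,0],Wm[0,0])))
    if dz==.006: cv2.imwrite("pics/r7.png",np.hstack([A,B]))
E
```

```text
w2 gear in tool [0.00245174 0.14837507 0.007076  ]
0.004 0.9710620549531863 gear ctr in tool (x,z) [-0.00369732  0.00039782] rot deg (image) -0.058496304
0.006 0.9808092833577489 gear ctr in tool (x,z) [-0.00300096  0.00042227] rot deg (image) -0.09874615
0.008 0.9834720171601774 gear ctr in tool (x,z) [-0.00234289  0.00044987] rot deg (image) -0.14853661
```

View pics/r7.png

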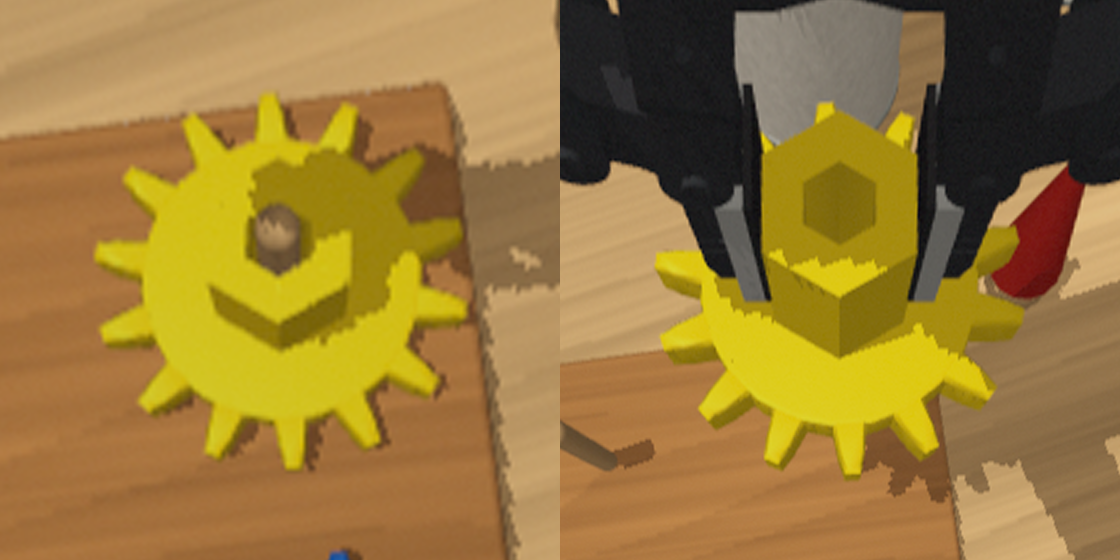

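```bash
python3 - <<'E'
from h import *
f=dict(eef_pos=np.zeros(3),tcp_rot=R.from_matrix(down(90)).as_quat())
s,p,d=load("w7")
crop(p,"c7.png",205,315,225,325,7)
for z in(.024,.026,.028):
    r=rectify("wrist",p,f,np.zeros(2),z,half=.03,ppm=10000)
    if z==.026: cv2.imwrite("pics/r7h.png",r)
E
```

```text
(no output)
```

View pics/r7h.png

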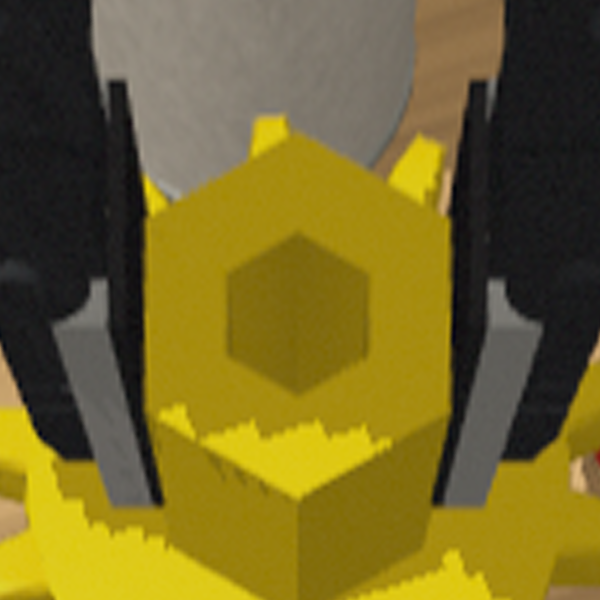

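View pics/c7.png

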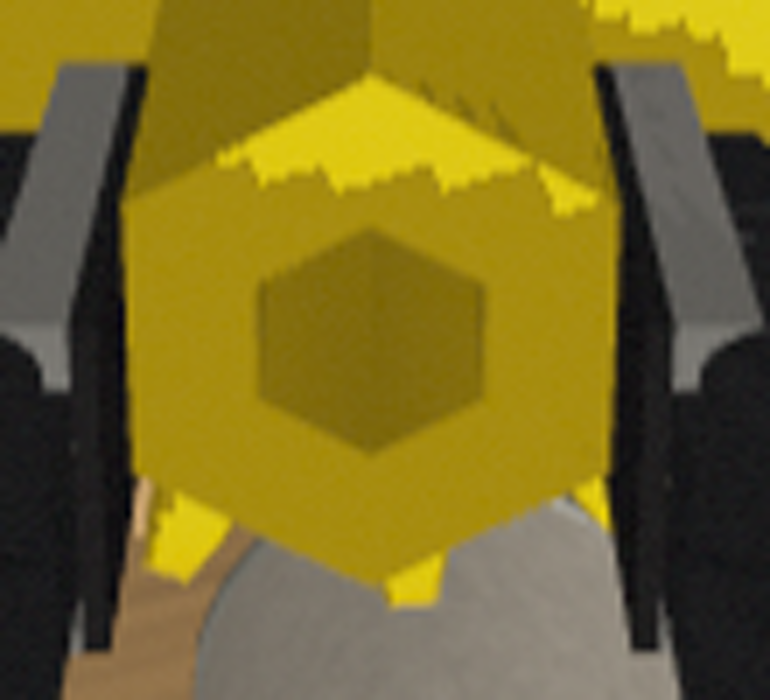

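```bash
python3 go.py .4362 -.2174 .157 69.3
```

```text
6.25 [0.6083 0.1087 0.1564] 71.28 ydir [-1.e-04 -0.e+00 -1.e+00] F [-0.26  0.04 -1.85] T [-0.03 -0.05 -0.03] op 0.356 dq 0.02
(array([ -5.83,  -0.05, -36.41]), array([ 0.  ,  1.98, -0.  ]))
```

play_rows(
  steps=[
    {"claw": 2.6,"tx": -0.4,"ty": 0,"tz": -2.5,"ax": 0,"ay": 0,"az": 0},
    {"claw": 2.6,"tx": -1,"ty": 0,"tz": -6,"ax": 0,"ay": 0.2,"az": 0},
    {"claw": 2.6,"tx": -1.6,"ty": 0,"tz": -9.8,"ax": 0,"ay": 0.4,"az": 0},
    {"claw": 2.6,"tx": -2.2,"ty": 0,"tz": -13.6,"ax": 0,"ay": 0.6,"az": 0},
    {"claw": 2.6,"tx": -2.8,"ty": 0,"tz": -17.4,"ax": 0,"ay": 0.8,"az": 0},
    {"claw": 2.6,"tx": -3.4,"ty": 0,"tz": -21.2,"ax": 0,"ay": 1,"az": 0},
    {"claw": 2.6,"tx": -4,"ty": 0,"tz": -25,"ax": 0,"ay": 1.2,"az": 0},
    {"claw": 2.6,"tx": -4.6,"ty": 0,"tz": -28.8,"ax": 0,"ay": 1.4,"az": 0},
    {"claw": 2.6,"tx": -5.2,"ty": 0,"tz": -32.2,"ax": 0,"ay": 1.6,"az": 0},
    {"claw": 2.6,"tx": -5.6,"ty": 0,"tz": -34.8,"ax": 0,"ay": 1.8,"az": 0},
    {"claw": 2.6,"tx": -5.8,"ty": 0,"tz": -36.1,"ax": 0,"ay": 2,"az": 0},
    {"claw": 2.6,"tx": -5.83,"ty": 0,"tz": -36.4,"ax": 0,"ay": 2,"az": 0},
  ],
)

```text
time: 7.25
eef_pos: [0.4347, -0.2188, 0.1552]
tcp_rot: [-0.695, 0.129, -0.128, 0.696]
contact_force: [0.0, 1.0, -1.1]
opening: 0.362
```

play_rows(
  steps=[
    {"claw": 2.6,"tx": 0,"ty": 0,"tz": 0,"ax": 0,"ay": 0,"az": 0},
    {"claw": 2.6,"tx": 0,"ty": 0,"tz": 0,"ax": 0,"ay": 0,"az": 0},
    {"claw": 2.6,"tx": 0,"ty": 0,"tz": 0,"ax": 0,"ay": 0,"az": 0},
    {"claw": 2.6,"tx": 0,"ty": 0,"tz": 0,"ax": 0,"ay": 0,"az": 0},
  ],
)

```text
time: 7.58
eef_pos: [0.4367, -0.2162, 0.156]
tcp_rot: [-0.696, 0.127, -0.126, 0.696]
contact_force: [0.0, -0.1, -1.4]
opening: 0.357
```

```bash
python3 go.py .4362 -.2174 .157 69.3; python3 - <<'E'
from h import *
snap('w8')
for n in("side","top"):
    p,d=cams.read_camera(n);cv2.imwrite(f"pics/{n}8.png",p)
    if n=="side": crop(p,"side8c.png",280,390,130,230,7)
E
python3 go.py .4362 -.2174 .157 69.3
```

```text
7.5833 [ 0.4367 -0.2162  0.156 ] 69.38 ydir [-4.e-04  6.e-04 -1.e+00] F [ 0.01 -0.12 -1.44] T [ 0.02 -0.03 -0.05] op 0.357 dq 0.004
(array([-0.01, -0.1 , -0.13]), array([-0.02,  0.08, -0.03]))
7.5833 [ 0.4367 -0.2162  0.156 ] [-0.668 -0.055  2.095  0.     1.102 -1.879] 69.38 0.004 [ 0.01 -0.12 -1.44] 0.35710211734630654
7.7333 [ 0.4367 -0.2166  0.1563] 69.36 ydir [-1.e-04  2.e-04 -1.e+00] F [-0.15 -0.03 -1.32] T [ 0.02 -0.06  0.05] op 0.36 dq 0.006
(array([-0.02, -0.07, -0.09]), array([-0.01,  0.06, -0.01]))
```

View pics/w8.png

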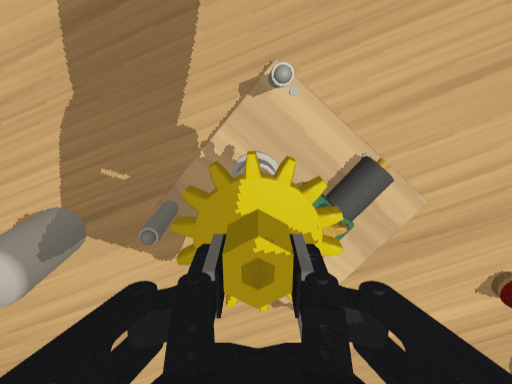

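View pics/side8c.png

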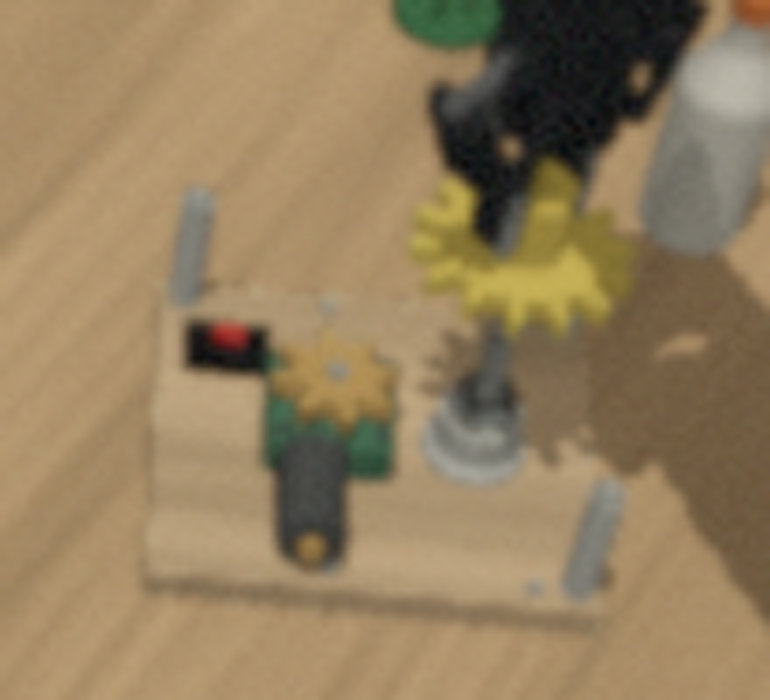

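```bash
python3 - <<'E'
from h import *
s,p,d=load("w8")
print(ray("wrist",[[283,74],[150,236]],.081,s), "prev .3589,-.1686 / .4343,-.3062")
A=ray("wrist",[[283,74],[150,236]],.081,s)[:,:2];y=A[0]-A[1];L=np.linalg.norm(y);y/=L;x=np.array([y[1],-y[0]])
print(L,np.degrees(np.arctan2(x[1],x[0])),"axle",A.mean(0)+.043*x)
crop(p,"c8.png",120,310,50,260,3)
E
```

```text
[[ 0.3596738  -0.16869497  0.081     ]
 [ 0.43519818 -0.30538191  0.081     ]] prev .3589,-.1686 / .4343,-.3062
0.15616417966937862 28.92220894363299 axle [ 0.43507291 -0.21624271]
```

View pics/c8.png

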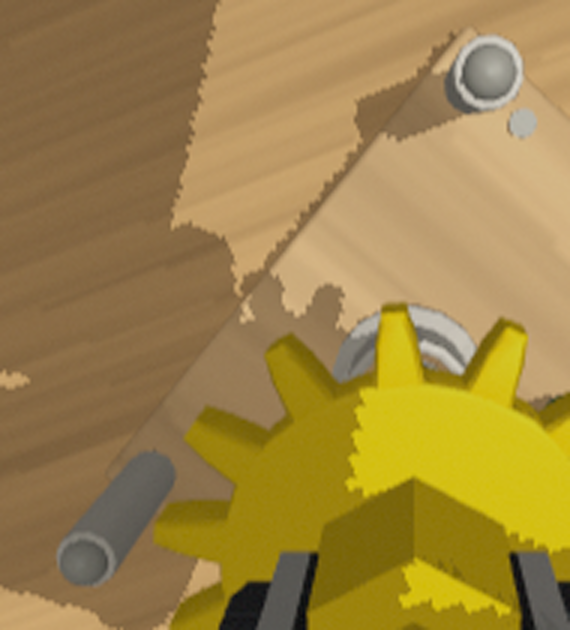

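play_rows(
  steps=[
    {"claw": 2.6,"tx": 0,"ty": 0.8,"tz": -0.05,"ax": 0,"ay": 0,"az": 0},
    {"claw": 2.6,"tx": 0,"ty": 2,"tz": -0.05,"ax": 0,"ay": 0,"az": 0},
    {"claw": 2.6,"tx": 0,"ty": 2.8,"tz": -0.05,"ax": 0,"ay": 0,"az": 0},
    {"claw": 2.6,"tx": 0,"ty": 3.3,"tz": -0.05,"ax": 0,"ay": 0,"az": 0},
    {"claw": 2.6,"tx": 0,"ty": 3.7,"tz": -0.05,"ax": 0,"ay": 0,"az": 0},
    {"claw": 2.6,"tx": 0,"ty": 4,"tz": -0.05,"ax": 0,"ay": 0,"az": 0},
    {"claw": 2.6,"tx": 0,"ty": 4.2,"tz": -0.05,"ax": 0,"ay": 0,"az": 0},
    {"claw": 2.6,"tx": 0,"ty": 4.2,"tz": -0.05,"ax": 0,"ay": 0,"az": 0},
    {"claw": 2.6,"tx": 0,"ty": 4.2,"tz": -0.05,"ax": 0,"ay": 0,"az": 0},
  ],
)

```text
time: 8.48
eef_pos: [0.4364, -0.2179, 0.1145]
tcp_rot: [0.696, -0.127, 0.127, -0.695]
contact_force: [-0.0, -0.8, -1.1]
opening: 0.357
```

```bash
python3 go.py .4362 -.2174 .114 69.3;python3 - <<'E'
from h import *
snap('w9')
p,d=cams.read_camera("side");cv2.imwrite("pics/side9.png",p);crop(p,"side9c.png",280,390,130,230,7)
E
python3 go.py
```

```text
8.4833 [ 0.4364 -0.2179  0.1145] 69.27 ydir [ 4.e-04 -3.e-04 -1.e+00] F [-0.01 -0.8  -1.14] T [ 0.09  0.01 -0.04] op 0.357 dq 0.007
(array([-0.03,  0.05,  0.04]), array([ 0.01, -0.03,  0.03]))
8.4833 [ 0.4364 -0.2179  0.1145] [-0.672  0.004  2.123  0.     1.015 -1.881] 69.27 0.007 [-0.01 -0.8  -1.14] 0.3567952933699395
8.5833 [ 0.4365 -0.218   0.1148] 69.28 ydir [ 8.e-04 -6.e-04 -1.e+00] F [ 0.85  1.   -1.32] T [ 0.01 -0.01  0.01] op 0.362 dq 0.001
```

View pics/w9.png

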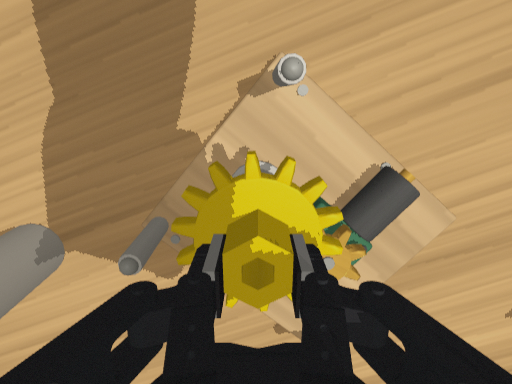

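View pics/side9c.png

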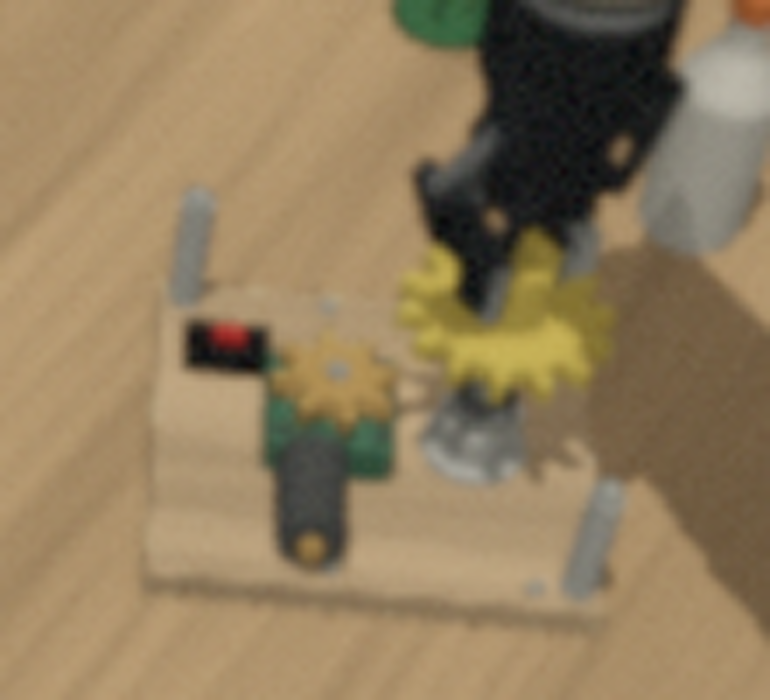

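play_rows(
  steps=[
    {"claw": 2.6,"tx": 0,"ty": 0.3,"tz": 0,"ax": 0,"ay": 0,"az": 0},
    {"claw": 2.6,"tx": 0,"ty": 0.6,"tz": 0,"ax": 0,"ay": 0,"az": 0},
    {"claw": 2.6,"tx": 0,"ty": 0.9,"tz": 0,"ax": 0,"ay": 0,"az": 0},
    {"claw": 2.6,"tx": 0,"ty": 0.9,"tz": 0,"ax": 0,"ay": 0,"az": 0},
    {"claw": 2.6,"tx": 0,"ty": 0.9,"tz": 0,"ax": 0,"ay": 0,"az": 0},
  ],
)

```text
time: 9.0
eef_pos: [0.436, -0.2176, 0.1049]
tcp_rot: [-0.695, 0.127, -0.127, 0.696]
contact_force: [-0.7, -0.6, -2.2]
opening: 0.356
```

```bash
python3 go.py .4362 -.2174 .105 69.3;python3 -c "
from h import *
snap('w10')"; python3 go.py
```

```text
9.0 [ 0.436  -0.2176  0.1049] 69.28 ydir [-6.e-04  5.e-04 -1.e+00] F [-0.74 -0.57 -2.21] T [0.03 0.05 0.01] op 0.356 dq 0.007
(array([ 0.01, -0.01,  0.02]), array([-0.01, -0.02, -0.04]))
9.0 [ 0.436  -0.2176  0.1049] [-0.671  0.018  2.129  0.     0.996 -1.881] 69.28 0.007 [-0.74 -0.57 -2.21] 0.3563573081193305
9.05 [ 0.4361 -0.2177  0.1051] 69.27 ydir [-3.e-04  2.e-04 -1.e+00] F [-0.39 -0.83 -1.08] T [ 0.02 -0.07 -0.05] op 0.36 dq 0.005
```

play_rows(
  steps=[
    {"claw": 2.6,"tx": 0,"ty": 0.4,"tz": 0,"ax": 0,"ay": 0,"az": 0},
    {"claw": 2.6,"tx": 0,"ty": 0.8,"tz": 0,"ax": 0,"ay": 0,"az": 0},
    {"claw": 2.6,"tx": 0,"ty": 1.2,"tz": 0,"ax": 0,"ay": 0,"az": 0},
    {"claw": 2.6,"tx": 0,"ty": 1.6,"tz": 0,"ax": 0,"ay": 0,"az": 0},
    {"claw": 2.6,"tx": 0,"ty": 2,"tz": 0,"ax": 0,"ay": 0,"az": 0},
    {"claw": 2.6,"tx": 0,"ty": 2.2,"tz": 0,"ax": 0,"ay": 0,"az": 0},
    {"claw": 2.6,"tx": 0,"ty": 2.2,"tz": 0,"ax": 0,"ay": 0,"az": 0},
    {"claw": 2.6,"tx": 0,"ty": 2.2,"tz": 0,"ax": 0,"ay": 0,"az": 0},
  ],
)

```text
time: 9.72
eef_pos: [0.4361, -0.2177, 0.0831]
tcp_rot: [-0.696, 0.127, -0.127, 0.696]
contact_force: [0.6, -0.3, -1.8]
opening: 0.357
```

```bash
python3 go.py .4362 -.2174 .083 69.3;python3 - <<'E'
from h import *
s,p,d=snap('w11')
crop(p,"c11.png",160,400,140,330,4)
p,d=cams.read_camera("side");cv2.imwrite("pics/side11.png",p);crop(p,"side11c.png",280,390,130,230,7)
E
python3 go.py
```

```text
9.7167 [ 0.4361 -0.2177  0.0831] 69.28 ydir [-3.e-04  3.e-04 -1.e+00] F [ 0.59 -0.33 -1.76] T [-0.03  0.07 -0.  ] op 0.357 dq 0.006
(array([-0.  ,  0.01,  0.03]), array([-0.01, -0.02, -0.02]))
9.7167 [ 0.4361 -0.2177  0.0831] [-0.671  0.053  2.139  0.     0.949 -1.881] 69.28 0.006 [ 0.59 -0.33 -1.76] 0.35711110711604577
9.8167 [ 0.4364 -0.2179  0.0835] 69.28 ydir [ 3.e-04 -3.e-04 -1.e+00] F [ 0.06 -0.22 -2.11] T [ 0.02 -0.07  0.03] op 0.361 dq 0.003
```

View pics/w11.png

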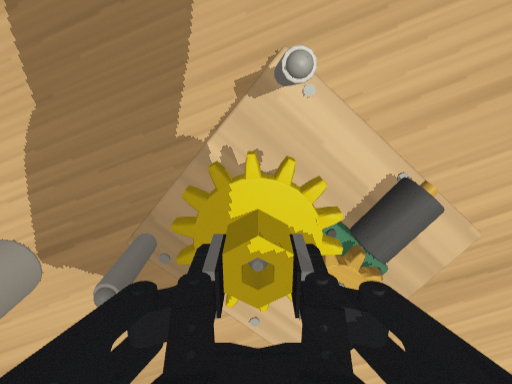

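View pics/c11.png

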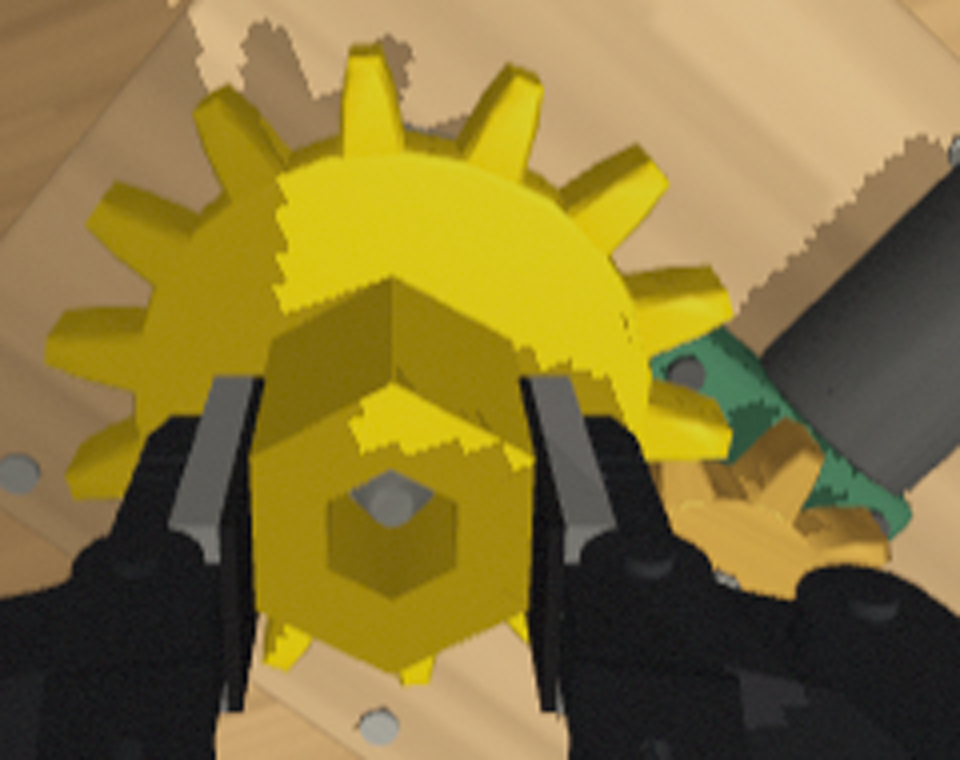

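View pics/side11c.png

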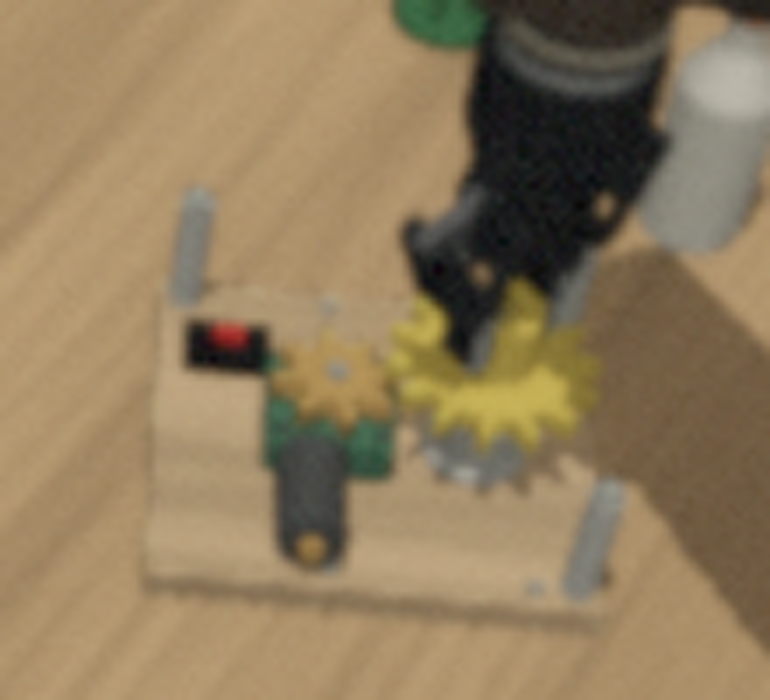

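play_rows(
  steps=[
    {"claw": 2.6,"tx": 0,"ty": 0.3,"tz": 0,"ax": 0,"ay": 0,"az": 0},
    {"claw": 2.6,"tx": 0,"ty": 0.5,"tz": 0,"ax": 0,"ay": 0,"az": 0},
    {"claw": 2.6,"tx": 0,"ty": 0.65,"tz": 0,"ax": 0,"ay": 0,"az": 0},
    {"claw": 2.6,"tx": 0,"ty": 0.8,"tz": 0,"ax": 0,"ay": 0,"az": 0},
    {"claw": 2.6,"tx": 0,"ty": 0.8,"tz": 0,"ax": 0,"ay": 0,"az": 0},
  ],
)

```text
time: 10.23
eef_pos: [0.436, -0.2176, 0.0749]
tcp_rot: [-0.695, 0.127, -0.127, 0.696]
contact_force: [0.3, -1.0, -2.5]
opening: 0.36
```

```bash
python3 go.py .4362 -.2174 .075 69.3;python3 - <<'E'
from h import *
s,p,d=snap('w12')
crop(p,"c12.png",160,400,140,330,4)
E
python3 go.py
```

```text
10.2333 [ 0.436  -0.2176  0.0749] 69.28 ydir [-6.e-04  5.e-04 -1.e+00] F [ 0.28 -1.01 -2.51] T [ 0.01 -0.02 -0.01] op 0.36 dq 0.004
(array([ 0.02, -0.01,  0.02]), array([-0.01, -0.02, -0.04]))
10.2333 [ 0.436  -0.2176  0.0749] [-0.671  0.067  2.143 -0.     0.932 -1.881] 69.28 0.004 [ 0.28 -1.01 -2.51] 0.36009082101477075
10.2833 [ 0.4361 -0.2176  0.0751] 69.27 ydir [-4.e-04  3.e-04 -1.e+00] F [-0.17  0.1  -1.29] T [-0.01  0.01  0.  ] op 0.363 dq 0.004
```

View pics/c12.png

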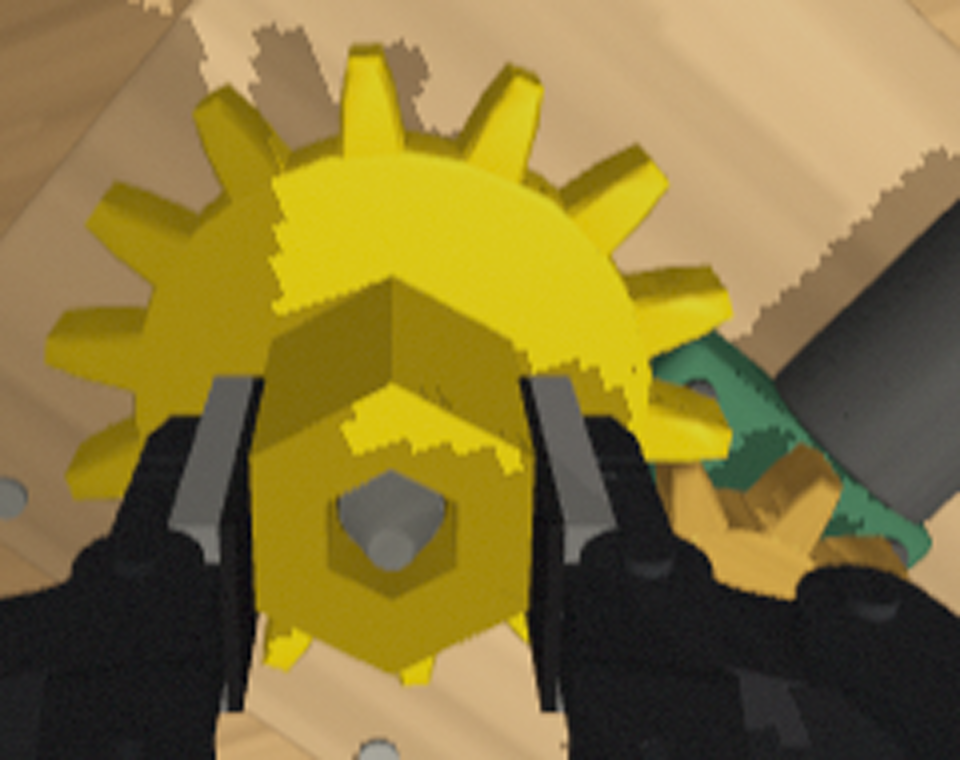

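play_rows(
  steps=[
    {"claw": 2.6,"tx": 0,"ty": 0.1,"tz": 0,"ax": 0,"ay": 0,"az": 0},
    {"claw": 2.6,"tx": 0,"ty": 0.2,"tz": 0,"ax": 0,"ay": 0,"az": 0},
    {"claw": 2.6,"tx": 0,"ty": 0.3,"tz": 0,"ax": 0,"ay": 0,"az": 0},
    {"claw": 2.6,"tx": 0,"ty": 0.3,"tz": 0,"ax": 0,"ay": 0,"az": 0},
    {"claw": 2.6,"tx": 0,"ty": 0.3,"tz": 0,"ax": 0,"ay": 0,"az": 0},
  ],
)

```text
time: 10.7
eef_pos: [0.4364, -0.2179, 0.0728]
tcp_rot: [0.696, -0.127, 0.127, -0.696]
contact_force: [-1.6, 1.5, 3.3]
opening: 0.36
```

```bash
python3 go.py .4362 -.2174 .072 69.3
```

```text
10.7 [ 0.4364 -0.2179  0.0728] 69.28 ydir [ 2.e-04 -2.e-04 -1.e+00] F [-1.62  1.54  3.33] T [0.2  0.28 0.01] op 0.36 dq 0.004
(array([-0.03,  0.08,  0.04]), array([ 0.  , -0.02,  0.01]))
```

play_rows(
  steps=[
    {"claw": 2.6,"tx": -0.02,"ty": 0.05,"tz": 0.01,"ax": 0,"ay": 0,"az": 0},
    {"claw": 2.6,"tx": -0.04,"ty": 0.1,"tz": 0.02,"ax": 0,"ay": 0,"az": 0},
    {"claw": 2.6,"tx": -0.04,"ty": 0.15,"tz": 0.02,"ax": 0,"ay": 0,"az": 0},
    {"claw": 2.6,"tx": -0.04,"ty": 0.15,"tz": 0.02,"ax": 0,"ay": 0,"az": 0},
  ],
)

```text
time: 11.03
eef_pos: [0.4364, -0.2179, 0.0713]
tcp_rot: [0.696, -0.127, 0.128, -0.695]
contact_force: [-0.3, 0.5, 5.2]
opening: 0.359
```

```bash
python3 go.py .4362 -.2174 .072 69.3;python3 - <<'E'
from h import *
s,p,d=snap('w13')
crop(p,"c13.png",160,400,140,330,4)
p,d=cams.read_camera("side");cv2.imwrite("pics/side13.png",p);crop(p,"side13c.png",280,390,130,230,7)
E
python3 go.py
```

```text
11.0333 [ 0.4364 -0.2179  0.0713] 69.28 ydir [ 0.0012 -0.0011 -1.    ] F [-0.26  0.55  5.2 ] T [ 0.01  0.12 -0.03] op 0.359 dq 0.003
(array([-0.03, -0.07,  0.04]), array([ 0.03, -0.02,  0.09]))
11.0333 [ 0.4364 -0.2179  0.0713] [-0.671  0.073  2.145 -0.     0.922 -1.88 ] 69.28 0.003 [-0.26  0.55  5.2 ] 0.35918125434494647
11.1333 [ 0.4364 -0.2178  0.0713] 69.28 ydir [ 0.0011 -0.001  -1.    ] F [-0.2  -0.13  4.1 ] T [-0.09  0.1  -0.03] op 0.36 dq 0.001
```

View pics/c13.png

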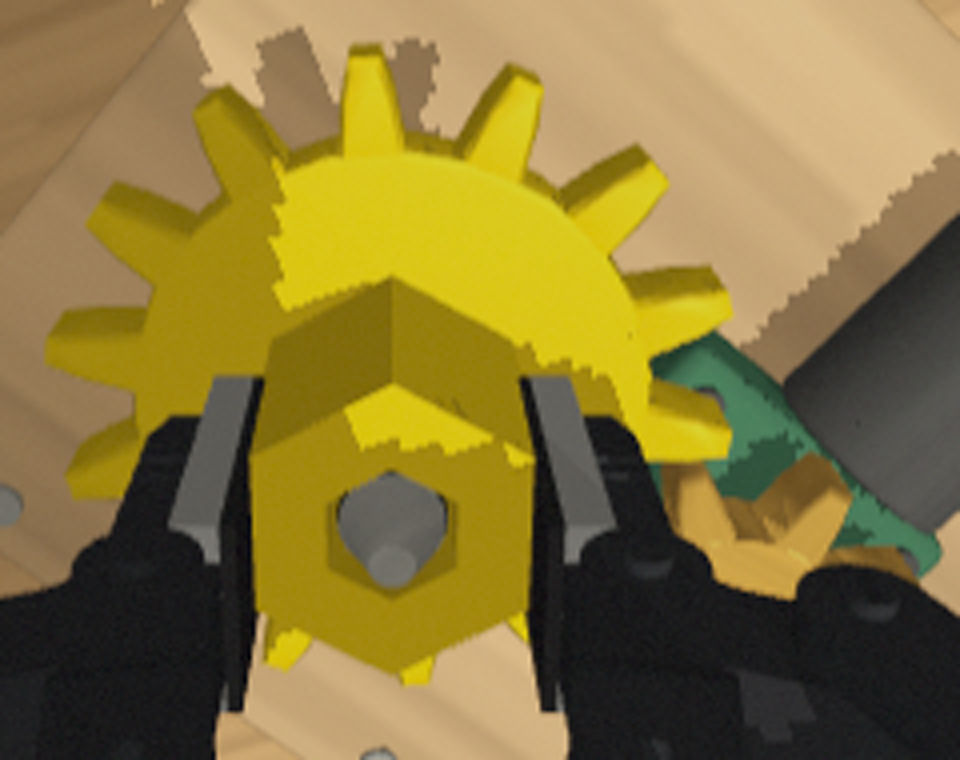

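View pics/side13c.png

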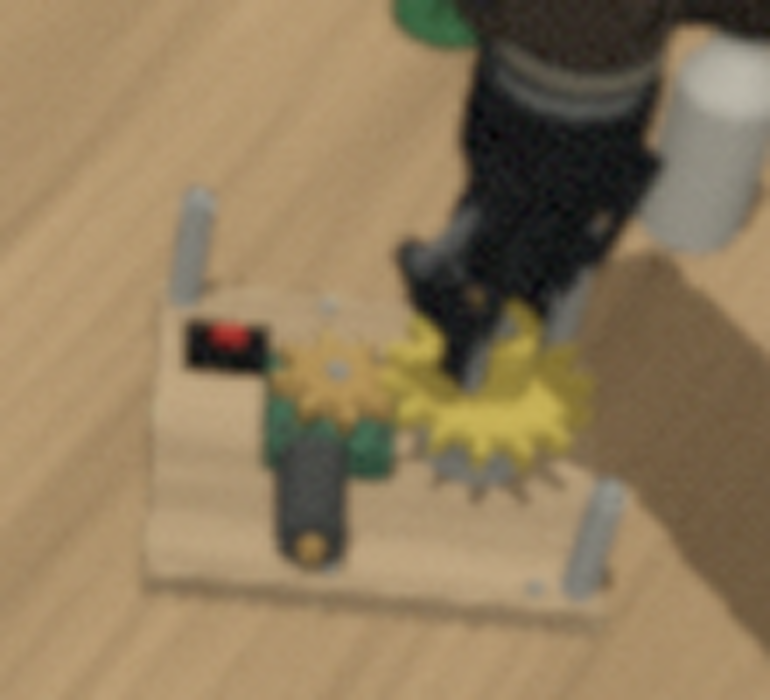

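play_rows(
  steps=[
    {"claw": 2.6,"tx": 0,"ty": 0.1,"tz": 0,"ax": 0,"ay": 0,"az": 0},
    {"claw": 2.6,"tx": 0,"ty": 0.2,"tz": 0,"ax": 0,"ay": 0,"az": 0},
    {"claw": 2.6,"tx": 0,"ty": 0.3,"tz": 0,"ax": 0,"ay": 0,"az": 0},
    {"claw": 2.6,"tx": 0,"ty": 0.4,"tz": 0,"ax": 0,"ay": 0,"az": 0},
    {"claw": 2.6,"tx": 0,"ty": 0.4,"tz": 0,"ax": 0,"ay": 0,"az": 0},
    {"claw": 2.6,"tx": 0,"ty": 0.4,"tz": 0,"ax": 0,"ay": 0,"az": 0},
  ],
)

```text
time: 11.63
eef_pos: [0.4364, -0.2179, 0.0676]
tcp_rot: [0.696, -0.127, 0.127, -0.695]
contact_force: [-1.7, 0.1, 8.0]
opening: 0.363
```

```bash
python3 go.py .4362 -.2174 .067 69.3
```

```text
11.6333 [ 0.4364 -0.2179  0.0676] 69.28 ydir [ 8.e-04 -8.e-04 -1.e+00] F [-1.75  0.05  8.01] T [ 0.08  0.25 -0.03] op 0.363 dq 0.002
(array([-0.04,  0.06,  0.04]), array([ 0.03, -0.02,  0.06]))
```

play_rows(
  steps=[
    {"claw": 2.6,"tx": -0.03,"ty": 0.1,"tz": 0,"ax": 0,"ay": 0,"az": 0},
    {"claw": 2.6,"tx": -0.03,"ty": 0.2,"tz": 0,"ax": 0,"ay": 0,"az": 0},
    {"claw": 2.6,"tx": -0.03,"ty": 0.3,"tz": 0,"ax": 0,"ay": 0,"az": 0},
    {"claw": 2.6,"tx": -0.03,"ty": 0.3,"tz": 0,"ax": 0,"ay": 0,"az": 0},
    {"claw": 2.6,"tx": -0.03,"ty": 0.3,"tz": 0,"ax": 0,"ay": 0,"az": 0},
  ],
)

```text
time: 12.05
eef_pos: [0.4365, -0.2179, 0.066]
tcp_rot: [0.696, -0.127, 0.127, -0.695]
contact_force: [-3.5, 2.6, 15.0]
opening: 0.363
```

```bash
python3 go.py .4362 -.2174 .065 69.3;python3 - <<'E'
from h import *
s,p,d=snap('w14')
crop(p,"c14.png",160,400,140,330,4)
E
python3 go.py
```

```text
12.05 [ 0.4365 -0.2179  0.066 ] 69.29 ydir [ 6.e-04 -6.e-04 -1.e+00] F [-3.54  2.55 14.97] T [0.49 0.66 0.01] op 0.363 dq 0.002
(array([-0.04,  0.1 ,  0.04]), array([ 0.02, -0.01,  0.05]))
12.05 [ 0.4365 -0.2179  0.066 ] [-0.671  0.083  2.146 -0.     0.912 -1.881] 69.29 0.002 [-3.54  2.55 14.97] 0.36308523867369
12.1 [ 0.4364 -0.2179  0.066 ] 69.29 ydir [ 6.e-04 -6.e-04 -1.e+00] F [-2.93  1.28 14.42] T [0.44 0.69 0.03] op 0.36 dq 0.003
```

View pics/c14.png

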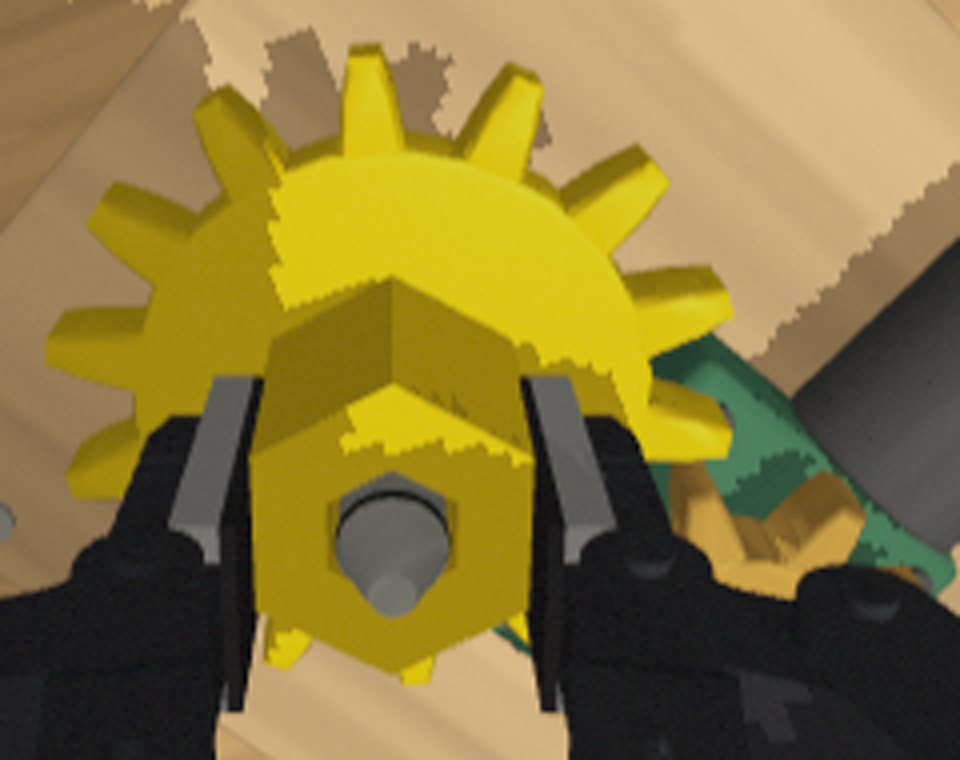

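play_rows(
  steps=[
    {"claw": 2.6,"tx": -0.03,"ty": 0,"tz": 0.01,"ax": 0,"ay": 0,"az": 0},
    {"claw": 2.6,"tx": -0.06,"ty": 0.05,"tz": 0.01,"ax": 0,"ay": 0,"az": 0},
    {"claw": 2.6,"tx": -0.06,"ty": 0.1,"tz": 0.01,"ax": 0,"ay": 0,"az": 0},
    {"claw": 2.6,"tx": -0.06,"ty": 0.1,"tz": 0.01,"ax": 0,"ay": 0,"az": 0},
    {"claw": 2.6,"tx": -0.06,"ty": 0.1,"tz": 0.01,"ax": 0,"ay": 0,"az": 0},
  ],
)

```text
time: 12.52
eef_pos: [0.4364, -0.2179, 0.066]
tcp_rot: [0.696, -0.126, 0.128, -0.695]
contact_force: [-4.4, 2.8, 18.9]
opening: 0.359
```

```bash
python3 go.py;python3 - <<'E'
from h import *
s,p,d=snap('w15')
crop(p,"c15.png",215,305,225,325,7)
p,d=cams.read_camera("side");crop(p,"side15c.png",280,390,130,230,7)
E
python3 go.py
```

```text
12.5167 [ 0.4364 -0.2179  0.066 ] 69.29 ydir [ 0.0015 -0.0012 -1.    ] F [-4.41  2.83 18.95] T [ 0.59  0.77 -0.01] op 0.359 dq 0.001
12.5167 [ 0.4364 -0.2179  0.066 ] [-0.671  0.083  2.147  0.     0.911 -1.881] 69.29 0.001 [-4.41  2.83 18.95] 0.35853345978902046
12.6167 [ 0.4365 -0.2179  0.066 ] 69.29 ydir [ 0.0016 -0.0011 -1.    ] F [-3.49  2.8  18.43] T [0.58 0.78 0.01] op 0.361 dq 0.002
```

View pics/c15.png

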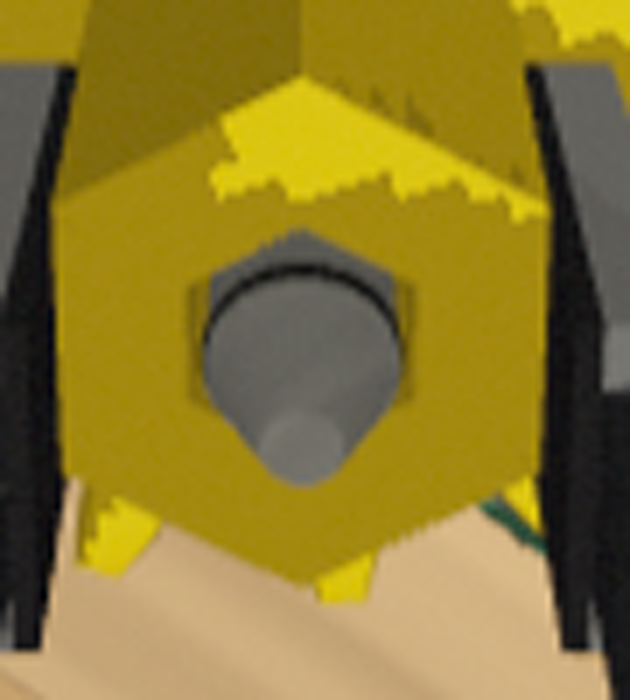

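View pics/side15c.png

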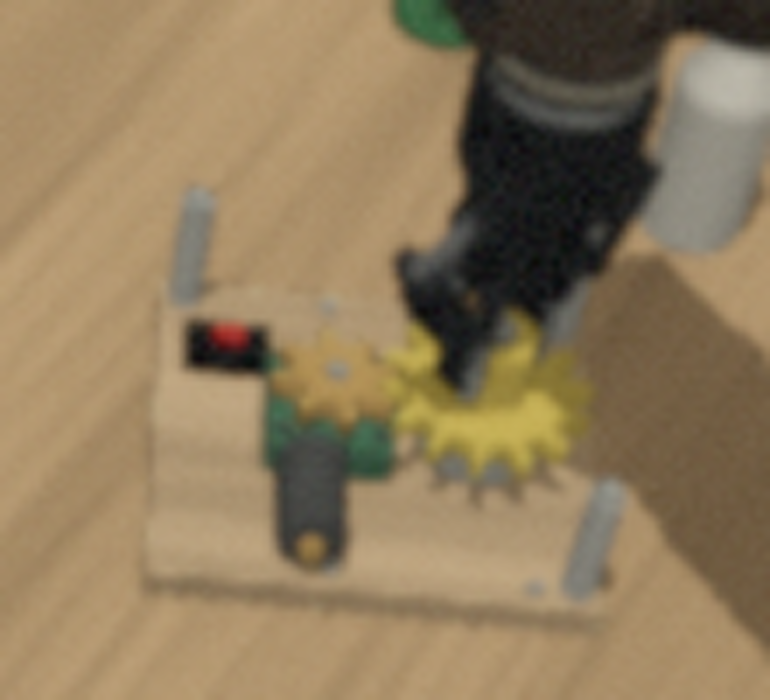

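```bash
python3 - <<'E'
from h import *
from scipy.optimize import least_squares
f=dict(eef_pos=np.zeros(3),tcp_rot=R.from_matrix(down(90)).as_quat())
def row(x,y): return proj("wrist",[[x,0.0003,-y]],f)[0,1]
a=least_squares(lambda q:[row(q[0]-.01847,q[1])-235.7,row(q[0]+.01847,q[1])-308.6],[0,-.026],x_scale=.01).x
b=least_squares(lambda q:[row(q[0],q[1])-288.9,row(q[0]-.006,q[1]+.009)-263.3],[0,-.038],x_scale=.01).x
print("hub x,y",a,"axle x,ytip",b,"h mm",(a[1]-b[1])*1000)
# assuming axle x = bore x
for x in(a[0]-.001,a[0],a[0]+.001):
    y=least_squares(lambda q:[row(x,q[0])-288.9],[-.038],x_scale=.01).x[0];print(x,(a[1]-y)*1000)
E
```

```text
hub x,y [-0.00087116 -0.02527927] axle x,ytip [-0.00359298 -0.04012977] h mm 14.850495317568619
-0.0018711581056573045 12.437388142506157
-0.0008711581056573043 11.0359038373271
0.0001288418943426957 9.634419532147001
```

```bash
python3 - <<'E'
from h import *
s,p,d=load("w15")
K,W=ext("wrist",s)
def z(u,v,k=2):
    vv,uu=np.mgrid[v-k:v+k+1,u-k:u+k+1];D=d[vv,uu]
    q=np.stack([uu,vv,np.ones_like(uu)],-1)@np.linalg.inv(K).T*D[...,None]
    w=q@W[:3,:3].T+W[:3,3];return np.median(w[...,2])*1000,w[...,2].std()*1000
for n,u,v in(("gear",265,190),("gear",280,195),("gear",300,215),("gear",225,200),("gear",205,215),("pinion",352,276),("pinion",349,281),("pinion",357,282),("hub",240,285),("hub",276,285),("hub",258,305),("base",300,120),("base",210,150)): print(n,u,v,z(u,v))
crop(p,"c15b.png",310,400,220,310,7)
E
```

```text
gear 265 190 (np.float64(59.43481320212651), np.float64(29.3299172830159))
gear 280 195 (np.float64(59.44410015964566), np.float64(0.5776439293977934))
gear 300 215 (np.float64(59.62738847038593), np.float64(29.327310268857776))
gear 225 200 (np.float64(59.37761204399203), np.float64(0.6571896322275725))
gear 205 215 (np.float64(59.518995692938034), np.float64(0.5869518793983768))
pinion 352 276 (np.float64(55.708280665078405), np.float64(1.43031749423596))
pinion 349 281 (np.float64(59.56314399768928), np.float64(0.6588103930815873))
pinion 357 282 (np.float64(59.59063942337778), np.float64(0.46934457043606576))
hub 240 285 (np.float64(91.71819550585323), np.float64(0.4721632140628389))
hub 276 285 (np.float64(91.42312010459582), np.float64(0.3622068230105467))
hub 258 305 (np.float64(91.60730083260995), np.float64(6.289591970619354))
base 300 120 (np.float64(18.73230708448631), np.float64(0.7174119651462656))
base 210 150 (np.float64(18.39728254531928), np.float64(0.5558478168471183))
```

View pics/c15b.png

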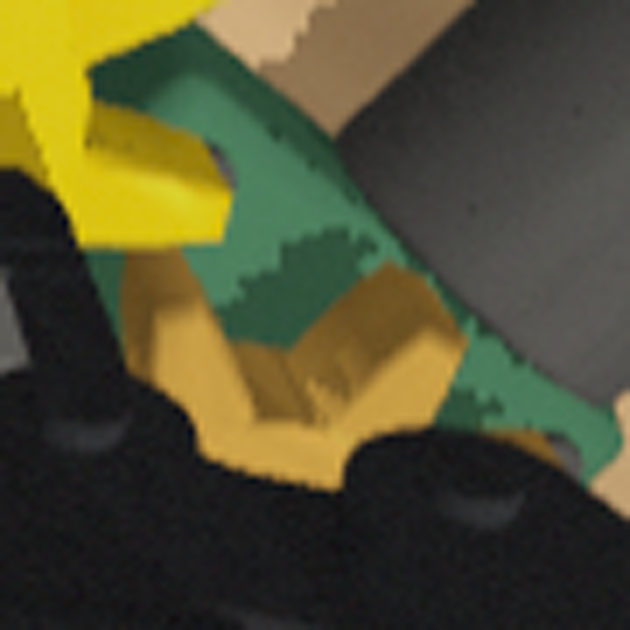

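play_rows(
  steps=[
    {"claw": 2.6,"tx": 0,"ty": 0,"tz": 0,"ax": 0,"ay": 0,"az": 0},
    {"claw": 2.6,"tx": 0,"ty": 0,"tz": 0,"ax": 0,"ay": 0,"az": 0},
    {"claw": 2.6,"tx": 0,"ty": 0,"tz": 0,"ax": 0,"ay": 0,"az": 0},
    {"claw": 2.6,"tx": 0,"ty": 0,"tz": 0,"ax": 0,"ay": 0,"az": 0},
    {"claw": 2.6,"tx": 0,"ty": 0,"tz": 0,"ax": 0,"ay": 0,"az": 0},
    {"claw": 2.6,"tx": 0,"ty": 0,"tz": 0,"ax": 0,"ay": 0,"az": 0},
  ],
)

```text
time: 13.12
eef_pos: [0.4365, -0.2179, 0.066]
tcp_rot: [0.696, -0.126, 0.128, -0.695]
contact_force: [-4.5, 2.1, 19.7]
opening: 0.363
```

```bash
python3 go.py;python3 - <<'E'
from h import *
p,d=cams.read_camera("top");cv2.imwrite("pics/top16.png",p)
E
```

```text
13.1167 [ 0.4365 -0.2179  0.066 ] 69.29 ydir [ 0.0016 -0.0012 -1.    ] F [-4.49  2.07 19.65] T [0.55 0.78 0.02] op 0.363 dq 0.002
```

View pics/top16.png

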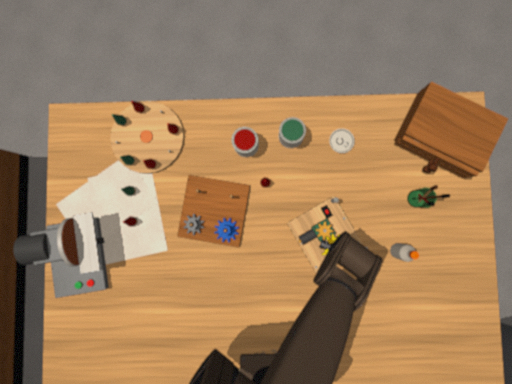

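The top view shows the blue gear at (227,230), the grey gear at (194,224), the tins, trees and glue bottle all where they started. The gear is stable on the drive, gripped and pressed. I'm handing in.

```bash
python3 -c "
from plant import ctrl
print(ctrl.sign_off())"
```

```text
the job is handed in; nothing more can be done
None
```

The yellow gear is fully down on the drive axle, meshed with the brass pinion. The gripper still holds its hub and presses it down, ready for you to fit the clip. I lifted it straight up off its post, turned it about 2° so its teeth lined up with the pinion's gaps, and lowered it in small steps. I handed in at about 13 s of the 45 s.

**Last checks**
- **Level:** depth readings put the gear's top face at 59.5 mm and the pinion's at 59.6 mm. The hub top read 91.5 mm, against 91 mm when fully home, and the clip groove was visible above the hub.
- **Mesh:** on the way down the upward force followed the spring and never jumped as it would on a blocked tooth.
- **Fully home:** with the gear home, pushing harder did not move it any lower. Height and force held steady over a further half second, with about 20 N on the wrist.
- **Other objects:** in the final top view the other gears, tins, trees and glue bottle looked unmoved.

**Where checks were weaker or disagreed**
- A steady sideways force of about 4–5 N remains while pressing. Nudging the tool sideways did not reduce it.
- Working out the axle tip's height above the hub from pixels gave 11–15 mm depending on assumptions, against 12 mm when home. I relied on the depth readings and the hard stop instead.

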